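# Hold the tippy bench magnifier over a circuit board

### The arm

A 6-joint arm with a two-finger parallel gripper is mounted at the origin on the work surface. World frame = base frame: x ahead of the robot, y to its left, z up, the work surface at z = 0. Lengths are in mm, angles in rad, forces in N, time in s.
With the tool pointing down it reaches from about 300 to 775 mm from the base axis. Payload 14.6 kg.
Tool frame: the origin (TCP) lies between the finger pads; the fingertips stand manip.nose_length ahead of it and the grasp point (between the pads) lies 11 mm behind it (manip.nose_length is the distance from the TCP to the fingertips, in mm); z points along the fingers, y is the line along which they close (so a half turn about z gives the same grasp; the last joint's range is limited). The gripper opens to 94 mm and grips with 3 to 60 N. Pads are 16 mm wide; open, the fingers measure 119 mm over their backs; the gripper's body (75 mm by 177 mm) begins 78 mm behind the grasp point.
Start: joints at [-1.277, 0.3, 1.521, -0, 1.321, -0.067], TCP at [194.155, -514.581, 213.446] pointing down, gripper open.
Joint ranges: [-3.03, 3.03], [-0.79, 2.21], [0.23, 2.52], [-1.04, 4.18], [0, 3.07], [-2.55, 2.55]. Speed limits (rad/s): [2.22, 2.22, 2.57, 3.14, 3.14, 3.14].

### API

Orientations are given as [roll, pitch, yaw] about the fixed x, y, z axes, in that order (R = Rz(yaw) Ry(pitch) Rx(roll)).
In Python, from cell import manip, cams, job gives the robot as it stands.
- The arm moves only by the tool jog_arm, never from a script. Its argument "commands" is a list of rows, each an object of numbers: "dx", "dy", "dz": the shift along the tool's x, y, z each as a share of 40 mm, from -1 to 1; "ax", "ay", "az": the turn, a rotation vector about the tool's x, y, z each as a share of 10 degrees, from -1 to 1; "gripper": the closure, from 0 (fully open) to 1 (shut). A call has 1 to 10 rows; each row shifts and turns the commanded pose from where the row before left it, along the tool's axes as they then stand; what a row does not reach is not made up. A row lasts 1/8 s, in which the tool goes at most 62.5 mm and 10.7 degrees, less where a joint would pass 70% of its speed; a pose out of reach is approached as far as the arm can. A call with a number of a shift or a turn outside -1 to 1 is refused whole. A call with a gripper value outside its range is refused whole. The fingers move at their own pace and stop on an object; "squeeze" is the grip in N (left out, the last holds). Time passes only in rows, so rows that do not move let the fingers close. It gives the time, the measured TCP pose, the force, the opening and the grip force at its end, in the units of the state.
- manip.read_state(): the state, without advancing time (a new reading comes with each control period).
- cams.camera(name): name is "scene" or "top"; returns a dict with "image" (420x560x3 uint8, red, green, blue), "fx", "fy", "cx", "cy" (pixels), "dist_coeffs" ([k1, k2, p1, p2, k3] as OpenCV has them; the pictures are not rectified), "world_to_cam" (4x4, takes a point from world to camera coordinates). Camera axes: x right, y down, z forward; pixel columns grow to the right and rows downward; lengths in mm; the calibration is good to about 2 mm. A picture is of the moment at which its call begins. There is no depth.
- job.sign_off(): hands the job in; it is judged then, once.
The state is a dict: "clock": time; "joints": joint angles; "qd": joint speeds; "effort": joint torques, N m; "eef_pos": TCP position; "eef_rot": TCP orientation; "wrist_force": force on the tool from outside, world axes, zero at the start; "moment": the same for the moment, N m; "finger_gap": finger opening in mm; "finger_force": force on a finger pad.
Only numpy, scipy, OpenCV 4.12 (cv2) and the standard library are available. Lean on these libraries where they do the work, as an engineer would, in place of code of your own. Each camera call takes 0.05 s, during which the arm holds its last target. There are 200 camera calls.

### The job

Lift the bench magnifier off its black pad by the black handle, right its leaning mast over the pad, and carry it across with the mast kept upright; hold its lens over the yellow-framed chip, with the base about 8 cm above the bench and the mast upright, for a good 6 seconds without a break. Then bring it back, still upright, and set it down gently on the pad where it stood, let go, and finish once the mast has come to rest (it may lean on a stop again). The mast swings freely and topples by itself, so balance it by tilting or moving the base: nothing may touch mast or lens, the mast must not slam into its stops, and leave the board and the other things on the bench alone.

Things in the scene. Friction and masses are not known exactly. Their poses are not given: they have to be found in the camera images.
- base: White flat foot of the magnifier, 305 x 110 x 18 mm, 0.52 kg (+-12 %), with a grey battery block, black handle and white mast fork. Origin: underside, below the handle. x: from handle to mast, z up. Foot spans x -130 to 175, y -55 to 55 mm; battery x -126 to -70 mm, 68 mm high; fork x 114 to 166 mm, 118 mm high, 36 mm wide. Starts on the pad; stable there.
- handle (a point): Grip point of the black handle, 85 mm above the base's origin. The handle is an upright block 50 mm long (x) and 24 mm wide (y: close the fingers along y), top 110 mm above the origin; the foot's top is at 18 mm. Held here the magnifier is nearly in balance; grip with 40 to 55 N and lift once the grip has built up.
- mast: Thin mast: steel counterweight below the pivot, lens head above; 0.32 kg (+-12 %). Origin: the pivot, at x 140, z 104 mm of the base. z: along the mast to the lens; x: pivot axis = base's x. Turns only about x, 0.24 rad each way from the base's z to its stops; positive leans to the base's -y. Starts on the positive stop.
- lens (a point): Centre of the round lens, 94 mm across and 18 mm thick, lying level when the mast is upright; at x = 85, z = 145 mm in the mast's frame, so 225 mm ahead of the handle and 249 mm above the base's underside.
- pivot (a point): The pivot (= mast's origin). Almost no friction; a spring of 0.024 N m/rad pulls the mast to the base's z but is too weak to carry it. With a = mast's roll from vertical, f = base's roll (both about base x), u = acceleration of the pivot along base +y: a'' = 12.2 a - Q (a - f) + u/0.80 (s, m, rad), Q = 8.2 nominal, 7.3 to 9.3 with the hidden mass: it topples with a time constant of about 0.5 s.
- board: Green circuit board, 115 x 164 mm, level in a fixed low aluminium holder 34 mm high (components up to 47 mm). Origin: centre of the holder's underside, on the bench; x away from the robot at yaw 0.
- chip (a point): Top of the black 32 mm chip in a yellow frame on the board, at x = -15, y = -30, z = 38 mm in the board's frame: the lens is to be held straight above it (within 35 mm seen from above).
- pad: Black rubber parking pad with two yellow stripes, 340 x 160 x 4 mm, fixed on the bench. Origin: on the bench under the spot where the base's origin belongs (25 mm from the pad's centre towards its near end); x along its length. The base starts there, turned by up to 0.06 rad and up to 10 mm off.
- multimeter: Yellow multimeter, 150 x 80 x 40 mm, lying on the bench; bystander. Origin under its centre.
- spool: Blue solder spool, 60 mm across, 44 mm high; bystander. Origin under its centre.
- tip_tin: Brass soldering-tip tin, 68 mm across, 40 mm high; bystander. Origin under its centre.
- driver: Screwdriver lying on the bench; bystander. Origin under its middle.
There are look-alikes about, which are no part of the job. Several things look just like the board: the one meant starts farthest to the robot's left.

How it is judged:
By the outcome, as a careful person would: the job done as asked, in the order asked, and still so for the second after the job is handed in, with the robot touching nothing.
It also fails if it takes over 72 s, if anything falls off the work surface, if the arm or the gripper's body presses on something with over 40 N, if the wrist force passes 120 N, or if a joint passes its speed limit or range.

## Working session

There is one attempt and no reset: what is moved stays moved. The work goes in short steps, Python scripts to look and compute and a tool call to move; the robot and the scene stay as the last step left them, time stands still between calls to the robot, and variables do not carry over. Pictures are saved under pics/ and viewed, at most 10 in all, crops included, and the job is handed in when it is done.

Besides the shell and the picture viewer there is one more tool, called after "Emit:" by a JSON object that holds its "fn" and its "kwargs". jog_arm: Moves the arm, as the interface text tells. Shift numbers are shares of 40 mm and turn numbers shares of 10 degrees, none past 1 either way. Its arguments: {"type":"object","properties":{"commands":{"type":"array"},"squeeze":{"type":"number"}},"required":["commands"]}

```bash
ls; mkdir -p pics; python3 - <<'E'
from cell import manip,cams,job
import cv2,numpy as np
print(manip.nose_length); print(manip.read_state())
for n in("scene","top"):
    c=cams.camera(n); cv2.imwrite(f"pics/{n}0.png",c["image"][:,:,::-1])
    np.savez(f"{n}0.npz",**c)
    print(n,c["fx"],c["fy"],c["cx"],c["cy"],c["dist_coeffs"]);print(np.round(c["world_to_cam"],3).tolist())
E
```

```text
pics
8.0
{'clock': 0.0, 'joints': array([-1.27659153e+00,  3.00471445e-01,  1.52159326e+00, -3.38440203e-05,
        1.32074763e+00, -6.66272028e-02]), 'qd': array([-1.53697493e-03,  2.09702144e-04,  9.42400729e-04,  2.60789363e-05,
        1.62751621e-03, -1.34684749e-03]), 'effort': array([-2.01656170e-03, -5.31809127e+01, -3.52739024e+01,  7.07202265e-02,
        2.44248135e-02, -4.16735941e-05]), 'eef_pos': array([ 194.07515992, -514.33034642,  212.88099876]), 'eef_rot': array([-3.14037349e+00, -4.84955534e-05,  3.60840366e-01]), 'wrist_force': array([ 0.22008871, -0.40779577,  0.67277425]), 'moment': array([0.00364248, 0.01512466, 0.00753779]), 'finger_force': 0.0, 'finger_gap': 94.22036737207156}
scene 388.3183790605874 388.3183790605874 277.38308673550955 219.41147196011548 [-0.01943518  0.          0.          0.          0.        ]
[[0.036, 0.999, -0.005, 7.445], [0.875, -0.033, -0.483, -456.647], [-0.483, 0.013, -0.876, 1674.944], [0.0, 0.0, 0.0, 1.0]]
top 496.20883319772804 496.20883319772804 282.9516524086263 200.59412192004277 [-0.08642729  0.          0.          0.          0.        ]
[[-0.02, -1.0, -0.012, -16.649], [-0.993, 0.021, -0.113, 619.938], [0.114, 0.01, -0.993, 1467.438], [0.0, 0.0, 0.0, 1.0]]
```

View pics/scene0.png

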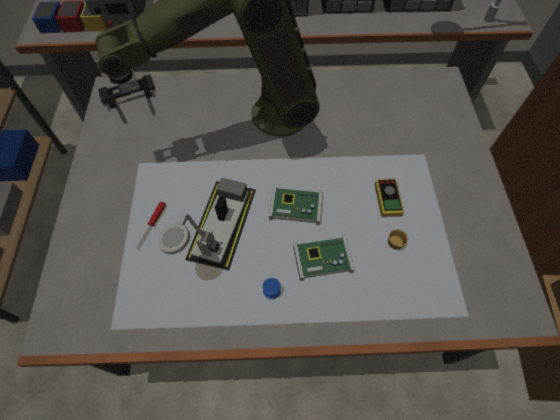

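View pics/top0.png

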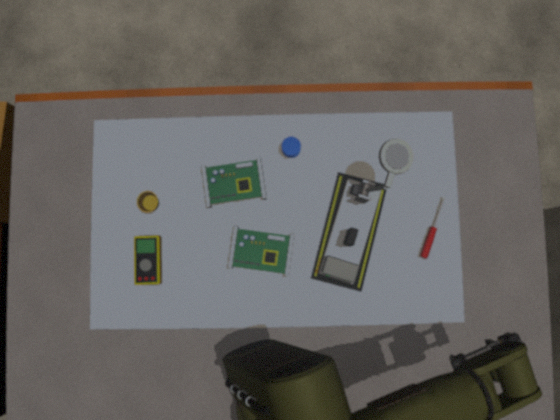

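Scene picture: the magnifier is on its pad at (222,222), its lens leans to (174,237), and the handle is at (222,207). There are two look-alike boards, at (324,257) and (297,205). In the top view these are at (234,183) and (260,252). Chip candidates in the top view are (244,185) and (270,258). The robot's left is +y, which is left in the top view, so the target is the chip at (244,185), scene (314,254). For the handle, the candidates in the top view are the black block at (350,237) and the black or grey fork at (358,195); the handle is the former. I'll check both choices in one crop.

```bash
cat > h.py <<'E'
import numpy as np,cv2
def load(n,k="0"): return dict(np.load(f"{n}{k}.npz"))
def KD(c): return np.array([[c["fx"],0,c["cx"]],[0,c["fy"],c["cy"]],[0,0,1]],float),np.array(c["dist_coeffs"],float)
def ray(c,p):
    K,D=KD(c); q=cv2.undistortPoints(np.array([[p]],float),K,D)[0,0]
    T=c["world_to_cam"];R=T[:3,:3]; return -R.T@T[:3,3], R.T@np.array([*q,1.])
def onz(c,p,z): o,d=ray(c,p); return o+d*(z-o[2])/d[2]
def tri(c1,p1,c2,p2):
    o1,d1=ray(c1,p1);o2,d2=ray(c2,p2)
    s=np.linalg.lstsq(np.c_[d1,-d2],o2-o1,rcond=None)[0]
    a,b=o1+s[0]*d1,o2+s[1]*d2; return (a+b)/2,np.linalg.norm(a-b)
def proj(c,P):
    K,D=KD(c);T=c["world_to_cam"]
    return cv2.projectPoints(np.array(P,float).reshape(-1,3),cv2.Rodrigues(T[:3,:3])[0],T[:3,3],K,D)[0][:,0]
E
python3 - <<'E'
from h import *
t,s=load("top"),load("scene")
def crop(c,x,y,w,h,f): return cv2.resize(c["image"][y:y+h,x:x+w,::-1],None,fx=f,fy=f,interpolation=cv2.INTER_CUBIC)
a=crop(t,305,130,110,165,3.6); b=crop(s,155,170,110,105,3.6); d=crop(t,195,150,80,60,3.6);e=crop(s,285,230,80,52,3.6)
H=600;m=np.zeros((H,800,3),np.uint8)
m[:594,:396]=a[:594,:396]; m[:378,400:796]=b; m[380:596,400:688]=d
cv2.imwrite("pics/crop0.png",m)
for n,c in(("top",t),("scene",s)):
    hsv=cv2.cvtColor(c["image"],cv2.COLOR_RGB2HSV)
    yel=cv2.inRange(hsv,(20,110,80),(36,255,255))
    N,_,st,ce=cv2.connectedComponentsWithStats(yel)
    print(n,"yellow",[(st[i].tolist(),ce[i].round(1).tolist()) for i in range(1,N) if st[i,4]>15])
    for nm,lo,hi in(("green",(45,80,40),(90,255,255)),("blue",(100,120,60),(125,255,255)),("black",(0,0,0),(180,255,45))):
        N,_,st,ce=cv2.connectedComponentsWithStats(cv2.inRange(hsv,lo,hi))
        print(n,nm,[(st[i].tolist(),ce[i].round(1).tolist()) for i in range(1,N) if st[i,4]>40 and 90<ce[i][0]<460 and 100<ce[i][1]<330])
E
```

```text
top yellow [([314, 176, 28, 100, 283], [328.0, 224.7]), ([236, 178, 16, 15, 98], [243.6, 184.9]), ([358, 190, 26, 98, 261], [369.6, 241.0]), ([138, 193, 20, 19, 244], [148.6, 202.5]), ([135, 236, 26, 49, 302], [151.5, 260.3]), ([263, 250, 15, 15, 104], [270.1, 256.9])]
top green [([207, 161, 54, 42, 1224], [232.4, 182.7]), ([233, 230, 56, 43, 1300], [259.5, 251.1]), ([136, 239, 19, 15, 256], [145.1, 245.7])]
top blue [([282, 137, 18, 20, 282], [290.8, 146.5])]
top black [([339, 175, 10, 22, 47], [343.0, 183.6]), ([344, 229, 8, 16, 43], [347.5, 237.5]), ([137, 253, 19, 25, 250], [146.2, 264.6]), ([317, 275, 31, 12, 71], [331.4, 280.0])]
scene yellow [([80, 3, 20, 14, 38], [87.5, 13.2]), ([376, 180, 27, 35, 159], [385.0, 202.5]), ([200, 189, 17, 40, 78], [207.8, 208.3]), ([226, 191, 27, 76, 146], [238.1, 230.3]), ([282, 193, 13, 12, 51], [287.9, 199.4]), ([192, 233, 7, 16, 22], [195.1, 240.2]), ([389, 235, 14, 12, 98], [395.6, 240.4]), ([306, 247, 15, 13, 68], [313.2, 253.4])]
scene green [([273, 189, 45, 30, 654], [297.0, 203.3]), ([383, 199, 18, 11, 162], [391.7, 204.1]), ([299, 239, 50, 36, 852], [323.8, 255.6])]
scene blue [([263, 278, 17, 21, 281], [271.1, 288.0])]
scene black [([379, 180, 20, 21, 195], [388.4, 190.9]), ([186, 187, 69, 83, 851], [225.2, 226.2]), ([284, 195, 8, 7, 49], [288.0, 198.0]), ([208, 243, 11, 9, 51], [213.7, 247.8]), ([309, 249, 10, 8, 60], [313.5, 252.5])]
```

View pics/crop0.png

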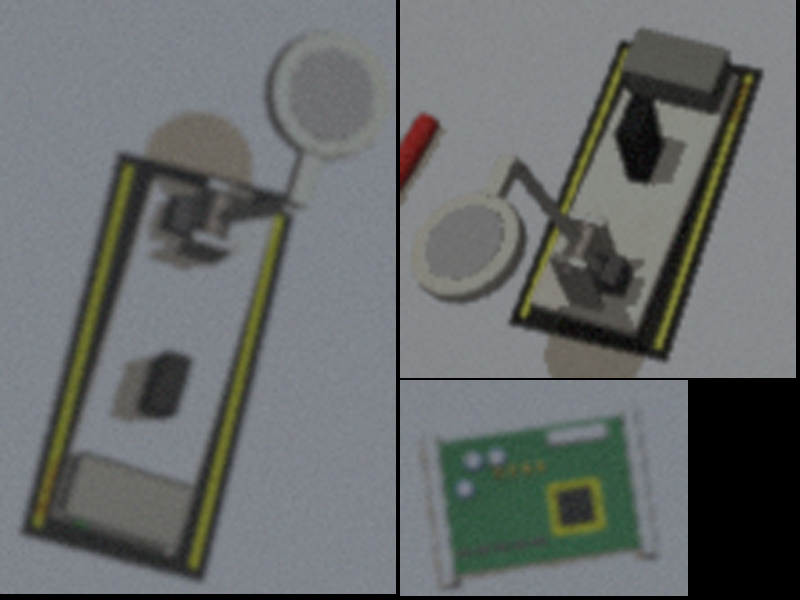

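The crop shows the black upright handle, with its top face centred at about top (352,236.5), between the battery and the fork. The chosen chip, in its yellow frame, is at top (244,185). Next I'll measure positions and edges.

```bash
python3 - <<'E'
from h import *
np.set_printoptions(precision=1,suppress=True)
t,s=load("top"),load("scene")
print("chip tri",tri(t,(243.6,184.9),s,(313.2,253.4)), onz(t,(243.6,184.9),38))
print("other chip",tri(t,(270.1,256.9),s,(287.9,199.4)))
print("handle z110",onz(t,(352.1,236.7),110))
# board holder direction from green minAreaRect at z~36
for c,n,box in((t,"top",(200,155,70,55)),(s,"scene",(295,235,60,45))):
    x,y,w,h=box
    m=cv2.inRange(cv2.cvtColor(c["image"],cv2.COLOR_RGB2HSV),(45,60,30),(95,255,255))[y:y+h,x:x+w]
    m=cv2.morphologyEx(m,cv2.MORPH_CLOSE,np.ones((5,5)))
    b=cv2.boxPoints(cv2.minAreaRect(max(cv2.findContours(m,0,1)[0],key=cv2.contourArea)))+[x,y]
    W=np.array([onz(c,p,36) for p in b]); e=np.diff(W[[0,1,2]],axis=0); print(n,"board",W[:,:2].tolist(),W.mean(0),np.linalg.norm(e,axis=1),np.degrees(np.arctan2(e[:,1],e[:,0])))
# stripes
hsv=cv2.cvtColor(t["image"],cv2.COLOR_RGB2HSV); yel=cv2.inRange(hsv,(20,80,70),(36,255,255))
N,L,st,ce=cv2.connectedComponentsWithStats(yel)
for i in range(1,N):
    if st[i,4]>150 and ce[i][0]>300:
        P=np.argwhere(L==i)[:,::-1]; W=np.array([onz(t,p,4)[:2] for p in P])
        vx,vy,x0,y0=cv2.fitLine(W.astype(np.float32),cv2.DIST_HUBER,0,.01,.01).ravel(); a=(W-[x0,y0])@[vx,vy]
        print("stripe yaw",np.arctan2(vy,vx),"pt",x0,y0,"ends",[x0+a.min()*vx,y0+a.min()*vy],[x0+a.max()*vx,y0+a.max()*vy])
g=cv2.cvtColor(t["image"],cv2.COLOR_RGB2GRAY)
print(g[224:254,334:372:1])
g=cv2.cvtColor(s["image"],cv2.COLOR_RGB2GRAY)
print("scene");print(g[190:226,208:236])
E
```

```text
chip tri (array([671.8,  91. ,  24.1]), np.float64(1.2230303902961703)) [669.7  89.2  38. ]
other chip (array([450.7,  14.2,  23.4]), np.float64(2.687386196579629))
handle z110 [ 503.  -225.4  110. ]
top board [[726.7549019865083, 206.73634600718657], [745.658990420965, 50.525513143427226], [635.2767135004102, 36.50592192088292], [616.3980745393193, 191.28889651434477]] [681.  121.3  36. ] [157.4 111.3] [ -83.1 -172.8]
scene board [[641.2035074162104, 39.44789211174339], [619.8020301991825, 204.00232084852416], [733.7171167586465, 206.23164632215287], [753.1969235804374, 48.252289407266424]] [687.  124.5  36. ] [165.9 113.9] [97.4  1.1]
stripe yaw -0.280219 pt 542.9859 -165.11426 ends [np.float64(390.2698768411966), np.float64(-121.16389141955091)] [np.float64(696.6040889389044), np.float64(-209.32425929990603)]
stripe yaw -0.28480482 pt 498.19714 -294.0452 ends [np.float64(353.9374304986609), np.float64(-251.81119320107643)] [np.float64(652.0867052521268), np.float64(-339.0984697154739)]
stripe yaw 0.32130533 pt 34.180317 -93.532776 ends [np.float64(-37.82934771053142), np.float64(-117.50037926626695)] [np.float64(85.39662933281267), np.float64(-76.4860048799768)]
[[108 124 130 ... 131 119  87]
 [117 131 130 ... 127 114  82]
 [120 128 131 ... 124  99  73]
 ...
 [130 132 133 ...  59  64  94]
 [130 129 131 ...  60  67 105]
 [132 130 132 ...  55  75 111]]
scene
[[137 138 136 ...  87  88  87]
 [136 136 135 ...  85  86  86]
 [135 136 133 ...  79  88  86]
 ...
 [136 134 137 ... 134 131 110]
 [133 137 134 ... 136 127  93]
 [134 136 138 ... 134 118  66]]
```

```bash
python3 - <<'E'
from h import *
import sys
np.set_printoptions(precision=1,suppress=True,threshold=100000,linewidth=250)
t,s=load("top"),load("scene")
# flat-feature check: pad stripes ends in scene at z=4
hsv=cv2.cvtColor(s["image"],cv2.COLOR_RGB2HSV); yel=cv2.inRange(hsv,(18,70,60),(38,255,255))
N,L,st,ce=cv2.connectedComponentsWithStats(yel)
for i in range(1,N):
    if st[i,4]>20 and 180<ce[i][0]<260:
        P=np.argwhere(L==i)[:,::-1]; W=np.array([onz(s,p,4)[:2] for p in P])
        a=W[:,0]; print("scene stripe",W[a.argmin()],W[a.argmax()],W.mean(0))
print("spool top(44)",onz(t,(290.8,146.5),44),onz(s,(271.1,288),30))
print("chip z38 scene",onz(s,(313.2,253.4),38))
g=cv2.cvtColor(t["image"],cv2.COLOR_RGB2GRAY)
print(g[224:252,330:372])
print(g[264:290,316:362])
im=t["image"]; 
for p in((396,156),(396,142),(380,156),(360,166),(420,150),(420,190),(300,200),(345,225)): print(p,im[p[1]-1:p[1]+2,p[0]-1:p[0]+2].reshape(-1,3).mean(0))
im=s["image"]
for p in((174,237),(162,237),(150,230),(209,272),(150,270)): print(p,im[p[1]-1:p[1]+2,p[0]-1:p[0]+2].reshape(-1,3).mean(0))
E
```

```text
scene stripe [ -45.8 -107.9] [  12.6 -112.6] [ -18.3 -104. ]
scene stripe [ 353.8 -253.2] [ 551.9 -306.7] [ 458.7 -280.7]
scene stripe [ 391.3 -118.2] [ 698.8 -205.3] [ 553.8 -166.5]
scene stripe [ 567.8 -312.9] [ 664.2 -338.1] [ 616.1 -326.9]
spool top(44) [784.  -56.7  44. ] [791.9 -56.   30. ]
chip z38 scene [677.9  90.1  38. ]
[[ 69  46  48  77 108 124 130 129 127 131 136 129 132 129 129 132 133 133 129 132 130 131 132 132 128 130 130 134 129 130 127 130 130 131 131 127 134 133 131 131 119  87]
 [ 58  45  60  93 117 131 130 130 134 131 128 132 130 132 127 128 131 131 132 130 128 131 129 129 132 129 131 135 131 132 130 131 131 130 130 132 130 129 134 127 114  82]
 [ 49  45  67  98 120 128 131 130 128 131 133 133 130 129 133 129 135 135 129 127 123 122 121 124 129 126 131 129 130 128 128 132 130 133 131 130 131 131 131 124  99  73]
 [ 49  52  76 105 125 130 131 128 131 128 133 130 127 132 130 132 131 127 123 119 102  95  96 103 116 115 126 129 131 132 126 131 129 130 130 130 131 129 132 119  90  73]
 [ 47  51  85 116 128 131 132 131 130 130 130 131 127 126 126 127 119 114 102  85  
[... 8584 characters left out ...]
135 130 130 130 130 130 131 129 126 123 126 119 116 100  92  80  74  70  63  57  47  44  48  50  57  59  48  66]
 [133 129 133 133 133 133 126 130 132 131 129 132 131 132 133 131 132 130 133 130 130 131 132 134 130 127 131 130 131 127 125 124 119 113 106  99  91  86  79  72  55  57  53  47  48  73]]
(396, 156) [108.3 110.4 112.6]
(396, 142) [123.3 126.6 126.3]
(380, 156) [92.  93.6 95.2]
(360, 166) [108.2 102.9  95.2]
(420, 150) [128.7 131.7 139.9]
(420, 190) [127.6 132.4 139.6]
(300, 200) [127.2 131.8 139.1]
(345, 225) [126.8 131.1 137.7]
(174, 237) [112.  111.9 111.4]
(162, 237) [121.7 121.4 118.9]
(150, 230) [115.9 113.6 110.2]
(209, 272) [107.6 102.9  93.8]
(150, 270) [133.1 135.8 137.9]
```

```bash
python3 - <<'E'
from h import *
t,s=load("top"),load("scene")
np.set_printoptions(precision=3,suppress=True)
def yaw(p,q,z): 
    d=onz(t,p,z)-onz(t,q,z); return np.arctan2(d[1],d[0])
print("handle",onz(t,(351.7,236.4),110),"yaw h",yaw((357.3,230.5),(354,243),110))
g=cv2.cvtColor(t["image"],cv2.COLOR_RGB2GRAY).astype(float)
R=[];L=[]
for r in range(214,262):
    row=g[r]
    c=360-int((r-236)*.3)                   # on right part of the foot
    for x in range(c,c+25):
        if row[x]>97>=row[x+1]: R.append((x+(row[x]-97)/(row[x]-row[x+1]),r)); break
    c=338-int((r-236)*.3)
    for x in range(c,c-25,-1):
        if row[x]>88>=row[x-1]: L.append((x-(row[x]-88)/(row[x]-row[x-1]),r)); break
for n,P in(("R",R),("L",L)):
    W=np.array([onz(t,p,18)[:2] for p in P],np.float32); vx,vy,x0,y0=cv2.fitLine(W,cv2.DIST_HUBER,0,.01,.01).ravel()
    a=np.arctan2(vy,vx); a=a if abs(a)<1.57 else a+np.pi*(-1 if a>0 else 1); h=onz(t,(351.7,236.4),110)[:2]
    print(n,"yaw",a,"lat dist to handle",np.dot(h-[x0,y0],[-np.sin(a),np.cos(a)]),len(P))
# handle in scene: dark-block top end
for z in(110,): 
    hp=onz(t,(351.7,236.4),110); a=-.29; ex=np.array([np.cos(a),np.sin(a),0]);ey=np.array([-ex[1],ex[0],0])
    print(proj(s,[hp+i*25*ex+j*12*ey for i,j in((-1,-1),(-1,1),(1,1),(1,-1))]))
gs=cv2.cvtColor(s["image"],cv2.COLOR_RGB2GRAY); print(gs[192:224,211:233])
E
```

```text
handle [ 503.916 -224.269  110.   ] yaw h -0.2925411074686665
R yaw -0.33159792 lat dist to handle 54.23773078037766 48
L yaw -0.3279498 lat dist to handle -54.371452215522496 48
[[218.364 194.873]
 [224.94  196.329]
 [220.311 208.398]
 [213.631 206.887]]
[[102  45  61 116  95  40  30  39  45  40  44  38  41  45  39  49  47  60
   65  75  76  79]
 [ 70  44  76 109  64  32  35  33  42  39  34  42  35  39  45  37  40  42
   41  46  49  63]
 [ 54  57 100  98  45  41  64  44  37  43  39  35  38  39  43  40  40  40
   38  38  38  40]
 [ 49  68 115  81  34  64 114  80  42  37  36  37  41  40  39  37  37  44
   35  36  38  40]
 [ 47  85 110  62  41  79 128 118  58  23  25  34  32  39  30  37  38  37
   38  38  42  35]
 [ 59  98  89  45  57 105 125  97  45  19  21  24  24  25  39  61  51  40
   39  40  35  38]
 [ 77 114  63  42  75 126 122  66  28  24  18  18  24  24  60 115  88  76
   70  58  48  40]
 [103 112  54  52 103 127  99  45  14  19  23  28  24  23  60 123 127 131
  124 103  85  77]
 [114  93  49  75 124 125  67  24  24  28  26  28  28  13  44  94 129 133
  134 129 129 130]
 [109  
[... 1432 characters left out ...]
6  21  15  23  36  70  84  85
   85  87  96 131]
 [136 135 132 137 134 125  77  28  12  13  16  10  19  13  53  84  85  85
   84  90 104 135]
 [135 134 135 137 133 130  88  34  18  11  14  11  13  29  67  82  85  86
   86  96 129 137]
 [137 135 134 136 136 137 120  63  30  26  17  16  17  44  81  85  87  88
   88 100 130 137]
 [136 135 135 136 135 135 133 105  78  66  59  50  46  69  87  97  95  97
   98 108 133 137]
 [135 137 135 136 136 136 134 132 132 130 127 107  98 122 106 130 133 133
  133 131 136 136]
 [135 136 136 136 134 135 136 136 134 133 135 133 129 135 134 135 134 132
  137 138 136 133]
 [135 137 133 138 132 137 136 137 137 132 135 136 135 135 133 134 139 135
  135 136 134 135]]
```

```bash
cat >> h.py <<'E'
from scipy.spatial.transform import Rotation as Ro
import json
def pose(yaw,f=0.,p=0.):   # tool pose for base yaw, base roll f (tool x = base x, z down)
    return Ro.from_euler('z',yaw)*Ro.from_euler('x',f)*Ro.from_euler('x',np.pi)
def rows(p,R,targets,nd=2):
    out=[]
    for P,Q in targets:
        d=np.round(R.inv().apply(np.array(P)-p)/40,nd); a=np.round((R.inv()*Q).as_rotvec()/np.radians(10),nd)
        out.append([*d,*a]); p=p+R.apply(d*40); R=R*Ro.from_rotvec(a*np.radians(10))
    return out,p,R
def show(rs,extra=""):
    k=("dx","dy","dz","ax","ay","az")
    print("["+",".join("{"+",".join(f'"{n}":{v:g}' for n,v in zip(k,r) if v)+extra+"}" for r in rs)+"]")
E
python3 - <<'E'
from h import *
from cell import manip
st=manip.read_state(); p=st["eef_pos"]; R=Ro.from_euler('xyz',st["eef_rot"])
y0=R.as_euler('xyz')[2]; g=np.array([503.9,-224.3,190]); n=13
T=[]
for k in range(1,n+1):
    w=min(1,k/(n-1)); w=w*w*(3-2*w) if 0 else w
    T.append((p+(g-p)*w, pose(y0+(-.33-y0)*w)))
for z in(150,115,90,78): T.append(((g[0],g[1],z),pose(-.33)))
r,pp,RR=rows(p,R,T); show(r); print(pp,RR.as_euler('xyz'))
E
```

```text
[{"dx":0.82,"dy":-0.34,"dz":0.05,"ax":-0.01,"az":0.33},{"dx":0.79,"dy":-0.38,"dz":0.05,"az":0.33},{"dx":0.78,"dy":-0.43,"dz":0.04,"az":0.33},{"dx":0.74,"dy":-0.47,"dz":0.05,"az":0.33},{"dx":0.72,"dy":-0.52,"dz":0.05,"az":0.33},{"dx":0.69,"dy":-0.56,"dz":0.05,"az":0.33},{"dx":0.65,"dy":-0.59,"dz":0.04,"az":0.33},{"dx":0.62,"dy":-0.63,"dz":0.05,"az":0.33},{"dx":0.59,"dy":-0.67,"dz":0.05,"az":0.33},{"dx":0.54,"dy":-0.69,"dz":0.05,"az":0.33},{"dx":0.5,"dy":-0.73,"dz":0.04,"az":0.33},{"dx":0.46,"dy":-0.76,"dz":0.05,"az":0.33},{},{"dz":1},{"dz":0.88},{"dz":0.62},{"dz":0.3}]
[ 504.01056165 -224.3477906    78.05775333] [ 3.14105946e+00 -4.58103280e-04 -3.30377793e-01]
```

Emit:
{"fn": "jog_arm", "kwargs": {"commands": [{"dx": 0.82,"dy": -0.34,"dz": 0.05,"ax": -0.01,"az": 0.33},{"dx": 0.79,"dy": -0.38,"dz": 0.05,"az": 0.33},{"dx": 0.78,"dy": -0.43,"dz": 0.04,"az": 0.33},{"dx": 0.74,"dy": -0.47,"dz": 0.05,"az": 0.33},{"dx": 0.72,"dy": -0.52,"dz": 0.05,"az": 0.33},{"dx": 0.69,"dy": -0.56,"dz": 0.05,"az": 0.33},{"dx": 0.65,"dy": -0.59,"dz": 0.04,"az": 0.33},{"dx": 0.62,"dy": -0.63,"dz": 0.05,"az": 0.33},{"dx": 0.59,"dy": -0.67,"dz": 0.05,"az": 0.33},{"dx": 0.54,"dy": -0.69,"dz": 0.05,"az": 0.33}]}}

```text
schema error: expected keys dx, dy, dz, ax, ay, az, gripper
```

Emit:
{"fn": "jog_arm", "kwargs": {"commands": [{"dx": 0.5,"dy": -0.73,"dz": 0.04,"az": 0.33},{"dx": 0.46,"dy": -0.76,"dz": 0.05,"az": 0.33},{},{}]}}

```text
schema error: expected keys dx, dy, dz, ax, ay, az, gripper
```

Emit:
{"fn": "jog_arm", "kwargs": {"commands": [{"dx": 0.82,"dy": -0.34,"dz": 0.05,"ax": -0.01,"ay": 0,"az": 0.33,"gripper": 0},{"dx": 0.79,"dy": -0.38,"dz": 0.05,"ax": 0,"ay": 0,"az": 0.33,"gripper": 0},{"dx": 0.78,"dy": -0.43,"dz": 0.04,"ax": 0,"ay": 0,"az": 0.33,"gripper": 0},{"dx": 0.74,"dy": -0.47,"dz": 0.05,"ax": 0,"ay": 0,"az": 0.33,"gripper": 0},{"dx": 0.72,"dy": -0.52,"dz": 0.05,"ax": 0,"ay": 0,"az": 0.33,"gripper": 0},{"dx": 0.69,"dy": -0.56,"dz": 0.05,"ax": 0,"ay": 0,"az": 0.33,"gripper": 0},{"dx": 0.65,"dy": -0.59,"dz": 0.04,"ax": 0,"ay": 0,"az": 0.33,"gripper": 0},{"dx": 0.62,"dy": -0.63,"dz": 0.05,"ax": 0,"ay": 0,"az": 0.33,"gripper": 0},{"dx": 0.59,"dy": -0.67,"dz": 0.05,"ax": 0,"ay": 0,"az": 0.33,"gripper": 0},{"dx": 0.54,"dy": -0.69,"dz": 0.05,"ax": 0,"ay": 0,"az": 0.33,"gripper": 0}]}}

```text
clock: 1.35
eef_pos: [453.0, -272.1, 193.7]
eef_rot: [3.14, -0.0, -0.217]
wrist_force: [0.5, -1.1, -0.7]
finger_gap: 94.1
finger_force: 0.0
```

Emit:
{"fn": "jog_arm", "kwargs": {"commands": [{"dx": 0.5,"dy": -0.73,"dz": 0.04,"ax": 0,"ay": 0,"az": 0.33,"gripper": 0},{"dx": 0.46,"dy": -0.76,"dz": 0.05,"ax": 0,"ay": 0,"az": 0.33,"gripper": 0},{"dx": 0,"dy": 0,"dz": 0,"ax": 0,"ay": 0,"az": 0,"gripper": 0},{"dx": 0,"dy": 0,"dz": 0,"ax": 0,"ay": 0,"az": 0,"gripper": 0}]}}

```text
clock: 1.85
eef_pos: [503.6, -224.8, 190.1]
eef_rot: [3.14, -0.0, -0.33]
wrist_force: [-0.5, -0.6, -0.0]
finger_gap: 93.8
finger_force: 0.0
```

Emit:
{"fn": "jog_arm", "kwargs": {"commands": [{"dx": 0,"dy": 0,"dz": 1,"ax": 0,"ay": 0,"az": 0,"gripper": 0},{"dx": 0,"dy": 0,"dz": 0.88,"ax": 0,"ay": 0,"az": 0,"gripper": 0},{"dx": 0,"dy": 0,"dz": 0.62,"ax": 0,"ay": 0,"az": 0,"gripper": 0},{"dx": 0,"dy": 0,"dz": 0.3,"ax": 0,"ay": 0,"az": 0,"gripper": 0}]}}

```text
clock: 2.35
eef_pos: [503.2, -225.3, 77.3]
eef_rot: [3.14, 0.0, -0.331]
wrist_force: [-0.0, 0.0, 0.3]
finger_gap: 93.8
finger_force: 0.0
```

Emit:
{"fn": "jog_arm", "kwargs": {"commands": [{"dx": 0,"dy": 0,"dz": 0,"ax": 0,"ay": 0,"az": 0,"gripper": 0.5},{"dx": 0,"dy": 0,"dz": 0,"ax": 0,"ay": 0,"az": 0,"gripper": 0.7},{"dx": 0,"dy": 0,"dz": 0,"ax": 0,"ay": 0,"az": 0,"gripper": 1},{"dx": 0,"dy": 0,"dz": 0,"ax": 0,"ay": 0,"az": 0,"gripper": 1},{"dx": 0,"dy": 0,"dz": 0,"ax": 0,"ay": 0,"az": 0,"gripper": 1},{"dx": 0,"dy": 0,"dz": 0,"ax": 0,"ay": 0,"az": 0,"gripper": 1},{"dx": 0,"dy": 0,"dz": 0,"ax": 0,"ay": 0,"az": 0,"gripper": 1},{"dx": 0,"dy": 0,"dz": 0,"ax": 0,"ay": 0,"az": 0,"gripper": 1}], "squeeze": 50}}

```text
clock: 3.35
eef_pos: [504.1, -224.8, 78.4]
eef_rot: [3.14, -0.001, -0.33]
wrist_force: [-0.6, -1.8, -0.0]
finger_gap: 23.5
finger_force: 50.0
```

Emit:
{"fn": "jog_arm", "kwargs": {"commands": [{"dx": 0,"dy": 0,"dz": -0.1,"ax": 0,"ay": 0,"az": 0,"gripper": 1},{"dx": 0,"dy": 0,"dz": -0.2,"ax": 0,"ay": 0,"az": 0,"gripper": 1},{"dx": 0,"dy": 0,"dz": -0.3,"ax": 0,"ay": 0,"az": 0,"gripper": 1},{"dx": 0,"dy": 0,"dz": -0.4,"ax": 0,"ay": 0,"az": 0,"gripper": 1},{"dx": 0,"dy": 0,"dz": -0.4,"ax": 0,"ay": 0,"az": 0,"gripper": 1},{"dx": 0,"dy": 0,"dz": -0.3,"ax": 0,"ay": 0,"az": 0,"gripper": 1},{"dx": 0,"dy": 0,"dz": -0.15,"ax": 0,"ay": 0,"az": 0,"gripper": 1},{"dx": 0,"dy": 0,"dz": -0.05,"ax": 0,"ay": 0,"az": 0,"gripper": 1}]}}

```text
clock: 4.35
eef_pos: [504.0, -224.6, 154.5]
eef_rot: [3.14, -0.001, -0.33]
wrist_force: [-0.3, -0.1, -8.6]
finger_gap: 23.6
finger_force: 50.0
```

```bash
python3 - <<'E'
from h import *
from cell import manip,cams
for n in("top","scene"):
    c=cams.camera(n); np.savez(f"{n}1.npz",**c)
st=manip.read_state(); print(st["clock"],st["eef_pos"],st["eef_rot"],st["wrist_force"],st["moment"],st["joints"])
p=st["eef_pos"]; 
a=.24; yaw=-.33; ex=np.array([np.cos(yaw),np.sin(yaw),0]); ey=np.array([-ex[1],ex[0],0])
piv=p+140*ex+[0,0,30]; L=piv+85*ex+145*(np.cos(a)*np.array([0,0,1])-np.sin(a)*ey)
m=np.zeros((600,800,3),np.uint8)
for i,n in enumerate(("top","scene")):
    c=dict(np.load(f"{n}1.npz")); q=proj(c,L)[0]; print(n,"lens pred",q)
    x,y=int(q[0])-50,int(q[1])-50
    cr=c["image"][y:y+100,max(x,0):max(x,0)+100,::-1]
    m[:400,400*i:400*i+400]=cv2.resize(cr,(400,400),interpolation=cv2.INTER_CUBIC)
cv2.imwrite("pics/lens1.png",m)
E
```

```text
4.45 [ 503.97790247 -224.52676179  154.19944316] [ 3.14029514e+00 -7.24484538e-04 -3.30400678e-01] [-0.75471511 -0.74130367 -8.54430989] [0.14254246 0.24185171 0.00394577] [-4.84940180e-01  3.58180304e-01  1.58681859e+00 -1.25801143e-03
  1.19567846e+00  1.41671767e+00]
top lens pred [402.20133824 150.18062021]
scene lens pred [166.53926463 224.98324098]
```

View pics/lens1.png

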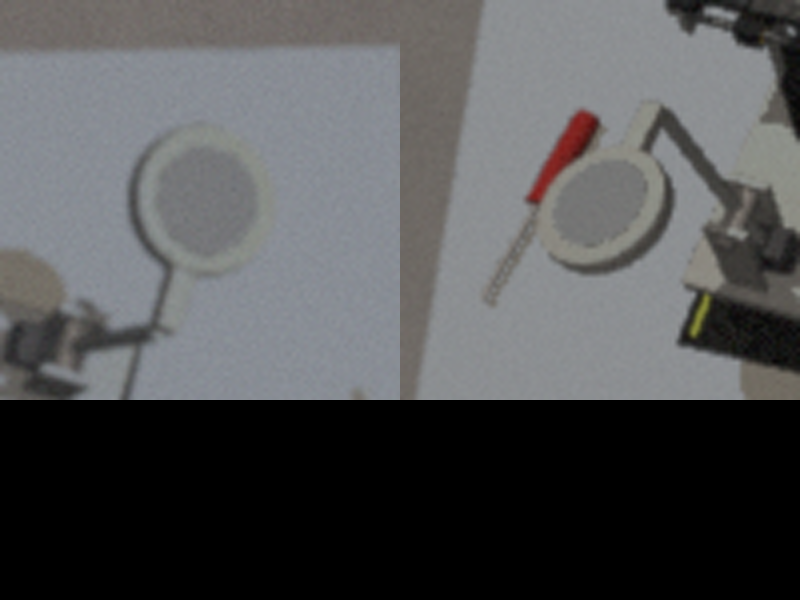

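The lens crop shows the lens leaning in both views at top (403.7,150) and scene (166.5,225). That is within 2 px of the prediction for a mast on its stop at 0.24 rad. Next I'll build a small estimator and planner.

```bash
cat > ctl.py <<'E'
import sys
from h import *
from scipy.optimize import least_squares
YAW=-.33; P0=np.array([504.,-224.5,78.2]); EX=np.array([np.cos(YAW),np.sin(YAW),0]); EY=np.array([-EX[1],EX[0],0]); EZ=np.array([0,0,1.])
K=10; DT=.125/K; STOP=.24
def world(k): return P0+k[1]*EX+k[2]*EY+k[3]*EZ          # knot = [f, x, y, z] (mm, base axes, from the parked TCP)
def lens(k,a):
    piv=pose(YAW,k[0]).apply([140,0,-30])+world(k)        # tool axes: z down
    return piv+85*EX+145*(np.cos(a)*EZ-np.sin(a)*EY)
def measure(c,k,a):
    q=proj(c,lens(k,a))[0]; g=cv2.GaussianBlur(cv2.cvtColor(c["image"],cv2.COLOR_RGB2GRAY),(3,3),0)
    yy,xx=np.mgrid[:420,:560]
    for _ in range(3):
        d=np.hypot(xx-q[0],yy-q[1]); core=np.median(g[d<6]); ring=np.percentile(g[(d>12)&(d<17)],70)
        m=((g<(core+ring)/2)&(d<19)).astype(np.uint8)
        n,L,s,ce=cv2.connectedComponentsWithStats(m,connectivity=4); i=1+np.argmax(s[1:,4]); q=ce[i]
    q0=proj(c,lens(k,a-.05))[0];q1=proj(c,lens(k,a+.05))[0]; d=(q1-q0)/.1
    e=q-proj(c,lens(k,a))[0]; am=a+e@d/(d@d); off=np.cross(np.r_[d,0],np.r_[e,0])[2]/np.hypot(*d)
    return am,s[i,4],off,q
def sim(x,knots,durs,v0=(0,0)):                           # x=[a,w,Q..]; knots[0] = now; returns a,w at the knots
    a,w,Q=x[:3]; out=[(a,w)]; vy,vf=v0
    for k0,k1,T in zip(knots[:-1],knots[1:],durs):
        n=max(1,round(T/DT)); h=T/n; ny,nf=(k1[2]-k0[2])/1e3/T,(k1[0]-k0[0])/T
        w+=((ny-vy)-.03*(nf-vf))/.8; vy,vf=ny,nf
        for i in range(n):
            f=k0[0]+nf*h*(i+.5); w+=h*(12.2*a-Q*(a-f)); a+=h*w
            fe=k0[0]+nf*h*(i+1)
            if a-fe>STOP: a=fe+STOP; w=min(w,nf)
            if a-fe<-STOP: a=fe-STOP; w=max(w,nf)
        out.append((a,w))
    return np.array(out),(vy,vf)
def prop(S,knots,durs):
    x,P=np.array(S["x"]),np.array(S["P"]); g=lambda z: np.r_[sim(z,knots,durs,S["v"])[0][-1],z[2:]]
    x1=g(x); J=np.array([(g(x+e)-g(x-e))/2e-3 for e in np.eye(5)*1e-3]).T; T=sum(durs)
    P=J@P@J.T+np.diag([2e-6,.015**2,1e-4,1e-6,1e-6])*T
    S["v"]=sim(x,knots,durs,S["v"])[1]; S["x"],S["P"]=x1.tolist(),P.tolist()
def update(S,z,i,sd=.006):
    x,P=np.array(S["x"]),np.array(S["P"]); H=np.array([1,0,0,float(i==0),float(i==1)]); s=H@P@H+sd**2
    r=z-H@x; G=P@H/s; S["x"]=(x+G*r).tolist(); S["P"]=(P-np.outer(G,H@P)).tolist(); return r
def plan(S,path,n,hold,N=16,aref=0.,wa=3.):
    k0=np.array(S["k"]); durs=[.125]*n+[hold]+[.125]*(N-n)
    path=np.array((list(path)+[path[-1]]*N)[:N],float)     # x,y,z per row
    def knots(f):
        K_=[k0]
        for i in range(N):
            K_.append(np.r_[f[i],path[i]])
            if i==n-1: K_.append(K_[-1])
        return K_
    lam=np.sqrt(max(12.2-S["x"][2],1))
    def res(f):
        o,_=sim(S["x"],knots(f),durs,S["v"]); d=np.diff(np.r_[k0[0],f])
        return np.r_[wa*(o[1:,0]-aref),f,4*d,4*np.diff(d),20*(o[-1,0]+o[-1,1]/lam-aref),5*o[-1,1],10*np.maximum(abs(f)-.17,0)*10]
    f=least_squares(res,np.full(N,k0[0])).x; o,_=sim(S["x"],knots(f),durs,S["v"])
    return f,path,o
def save(S): json.dump(S,open("S.json","w"))
def emit(S,f,path,n,hold,o):
    p,R=np.array(S["cp"]),Ro.from_quat(S["cq"])
    r,_,_=rows(p,R,[(world(np.r_[f[i],path[i]]),pose(YAW,f[i])) for i in range(n)])
    print("["+", ".join("{"+", ".join(f'"{m}": {v+0:g}' for m,v in zip(("dx","dy","dz","ax","ay","az"),q))+', "gripper": 1}' for q in r)+"]")
    kn=[]                                                   # knots really commanded after rounding
    for q in r:
        p=p+R.apply(np.array(q[:3])*40); R=R*Ro.from_rotvec(np.array(q[3:])*np.radians(10)); d=p-P0
        M=R.as_matrix(); kn.append([float(np.arcsin(-np.dot(-M[:,2],EY))),float(d@EX),float(d@EY),float(d[2])])
    S["pend"]=kn; S["cp"]=p.tolist(); S["cq"]=R.as_quat().tolist()
    print("plan a",np.round(o[:,0],3).tolist(),"f",np.round(f,3).tolist())
    save(S)
def observe(S,two=True):
    from cell import manip,cams
    if S["pend"]:
        prop(S,[np.array(S["k"])]+[np.array(k) for k in S["pend"]],[.125]*len(S["pend"])); S["k"]=S["pend"][-1]; S["pend"]=[]
    pa,pw=S["x"][:2]; k=np.array(S["k"])
    st=manip.read_state(); f_m=Ro.from_euler('xyz',st["eef_rot"]).as_matrix()[:,2]@EY
    print(f"t {st['clock']:.2f} dpose",np.round(st["eef_pos"]-world(k),1),f"f meas {f_m:.3f} cmd {k[0]:.3f} grip {st['finger_force']:.0f}")
    for i,n in enumerate(("top","scene")[:1+two]):
        c=cams.camera(n); z,A,off,q=measure(c,k,S["x"][0])
        ok=300<A<750 if i==0 else 130<A<550
        r=update(S,z,i) if ok and abs(off)<8 else None
        print(n,f"a {z:.3f} area {A} off {off:.1f} px {q.round(1)} innov",r if r is None else round(r,4))
        prop(S,[k,k],[.05])
    print("pred a,w %.3f %.3f -> est"%(pa,pw),np.round(S["x"],3).tolist(),"sd",np.round(np.sqrt(np.diag(S["P"])),3).tolist(),f"lens xy {lens(k,S['x'][0])[:2].round()}")
    return two
E
python3 - <<'E'
from ctl import *
from cell import manip
k=np.array([0,0,0,76.]); z=[]
for n in("top","scene"):
    c=load(n,"1"); r=measure(c,k,.24); z.append(r[0]); print(n,r)
S=dict(x=[.24,0,8.2,z[0]-.24,z[1]-.24],P=np.diag([1e-6,1e-6,.25,16e-6,16e-6]).tolist(),v=(0,0),k=k.tolist(),pend=[],
  cp=world(k).tolist(),cq=pose(YAW,0).as_quat().tolist())
print(manip.read_state()["eef_pos"]-world(k)); 
f,p,o=plan(S,[k[1:]],6,.1,N=20); emit(S,f,p,6,.1,o)
import time;t=time.time()
for Q in(7.3,9.3):
    print(Q,sim([.24,0,Q],[k]+[np.array(q) for q in S["pend"]]+[np.array(S["pend"][-1])],[.125]*6+[.1])[0][:,0].round(3))
E
```

```text
top (np.float64(0.25449666020948125), np.int32(533), np.float64(-0.58193479918425), array([403.14446529, 149.92120075]))
scene (np.float64(0.26079911395734034), np.int32(366), np.float64(0.5982118705804967), array([165.72131148, 224.24863388]))
[-0.02209753 -0.02676179 -0.00055684]
[{"dx": 0, "dy": 0, "dz": 0, "ax": -0.29, "ay": 0, "az": 0, "gripper": 1}, {"dx": 0, "dy": 0, "dz": 0, "ax": 0.12, "ay": 0, "az": 0, "gripper": 1}, {"dx": 0, "dy": 0, "dz": 0, "ax": 0.2, "ay": 0, "az": 0, "gripper": 1}, {"dx": 0, "dy": 0, "dz": 0, "ax": 0.16, "ay": 0, "az": 0, "gripper": 1}, {"dx": 0, "dy": 0, "dz": 0, "ax": 0.09, "ay": 0, "az": 0, "gripper": 1}, {"dx": 0, "dy": 0, "dz": 0, "ax": 0.02, "ay": 0, "az": 0, "gripper": 1}]
plan a [0.24, 0.19, 0.141, 0.096, 0.059, 0.029, 0.009, -0.003, -0.011, -0.014, -0.014, -0.012, -0.009, -0.006, -0.003, -0.001, -0.0, 0.001, 0.001, 0.001, 0.001, 0.001] f [-0.05, -0.03, 0.005, 0.033, 0.049, 0.052, 0.045, 0.034, 0.023, 0.013, 0.005, -0.0, -0.003, -0.004, -0.004, -0.004, -0.003, -0.001, -0.001, -0.0]
7.3 [0.24  0.189 0.141 0.099 0.067 0.043 0.029 0.023]
9.3 [ 0.24   0.189  0.137  0.086  0.041  0.002 -0.029 -0.049]
```

```bash
sed -i 's/aref=0.,wa=3.)/aref=0.,wa=3.,wd=4.)/; s/4\*d,4\*np.diff(d)/wd*d,wd*np.diff(np.r_[S["v"][1]*.125 if wd>9 else d[0],d])/' ctl.py
python3 - <<'E'
from ctl import *
S0=json.load(open("S.json")); k=np.array(S0["k"])
S0["cp"]=world(k).tolist(); S0["cq"]=pose(YAW,0).as_quat().tolist(); S0["pend"]=[]
for wd in(12,25,):
    S=json.loads(json.dumps(S0)); f,p,o=plan(S,[k[1:]],8,.1,N=22,wa=1.,wd=wd); emit(S,f,p,8,.1,o)
    for Q in(7.3,9.3):
        print(Q,sim([.24,0,Q],[k]+[np.array(q) for q in S["pend"]]+[np.array(S["pend"][-1])],[.125]*8+[.1])[0].round(3).T.tolist())
E
```

```text
[{"dx": 0, "dy": 0, "dz": 0, "ax": -0.03, "ay": 0, "az": 0, "gripper": 1}, {"dx": 0, "dy": 0, "dz": 0, "ax": -0.04, "ay": 0, "az": 0, "gripper": 1}, {"dx": 0, "dy": 0, "dz": 0, "ax": -0.04, "ay": 0, "az": 0, "gripper": 1}, {"dx": 0, "dy": 0, "dz": 0, "ax": -0.04, "ay": 0, "az": 0, "gripper": 1}, {"dx": 0, "dy": 0, "dz": 0, "ax": -0.03, "ay": 0, "az": 0, "gripper": 1}, {"dx": 0, "dy": 0, "dz": 0, "ax": -0.03, "ay": 0, "az": 0, "gripper": 1}, {"dx": 0, "dy": 0, "dz": 0, "ax": -0.03, "ay": 0, "az": 0, "gripper": 1}, {"dx": 0, "dy": 0, "dz": 0, "ax": -0.02, "ay": 0, "az": 0, "gripper": 1}]
plan a [0.24, 0.234, 0.227, 0.22, 0.214, 0.209, 0.203, 0.199, 0.194, 0.193, 0.191, 0.187, 0.183, 0.179, 0.174, 0.169, 0.163, 0.156, 0.147, 0.136, 0.122, 0.107, 0.091, 0.075] f [-0.006, -0.013, -0.02, -0.026, -0.031, -0.037, -0.041, -0.046, -0.049, -0.053, -0.057, -0.061, -0.066, -0.071, -0.077, -0.084, -0.092, -0.084, -0.071, -0.059, -0.049, -0.043]
7.3 [[0.24, 0.235, 0.228, 0.221, 0.214, 0.209, 0.203, 0.198, 0.195, 0.195], [0.0, -0.042, -0.056, -0.056, -0.056, -0.042, -0.042, -0.042, -0.028, 0.0]]
9.3
[... 696 characters left out ...]
0, "ax": -0.03, "ay": 0, "az": 0, "gripper": 1}]
plan a [0.24, 0.235, 0.229, 0.223, 0.216, 0.21, 0.204, 0.198, 0.193, 0.19, 0.188, 0.183, 0.178, 0.174, 0.17, 0.166, 0.161, 0.157, 0.151, 0.144, 0.134, 0.122, 0.107, 0.09] f [-0.005, -0.011, -0.017, -0.024, -0.03, -0.036, -0.042, -0.047, -0.052, -0.057, -0.062, -0.066, -0.07, -0.074, -0.079, -0.083, -0.088, -0.087, -0.084, -0.08, -0.077, -0.075]
7.3 [[0.24, 0.235, 0.23, 0.223, 0.216, 0.21, 0.203, 0.198, 0.193, 0.192], [0.0, -0.042, -0.042, -0.056, -0.056, -0.042, -0.056, -0.042, -0.042, 0.016]]
9.3 [[0.24, 0.235, 0.23, 0.223, 0.216, 0.21, 0.203, 0.198, 0.193, 0.189], [0.0, -0.042, -0.042, -0.056, -0.056, -0.042, -0.056, -0.042, -0.042, -0.032]]
```

```bash
cat > step.py <<'E'
# usage: step.py n two(0/1) [x y z rows]  : observe, then plan n rows; optional new min-jerk reference in base axes
from ctl import *
S=json.load(open("S.json")); n=int(sys.argv[1]); two=int(sys.argv[2])
observe(S,two)
if len(sys.argv)>3:
    v=list(map(float,sys.argv[3:])); S["ref"]=dict(a=S["k"][1:],b=v[:3],i=0,n=int(v[3]))
r=S["ref"]; a,b=np.array(r["a"]),np.array(r["b"])
def at(i): s=min(1,i/r["n"]); return a+(b-a)*(10*s**3-15*s**4+6*s**5)
path=[at(r["i"]+j+1) for j in range(16)]
hold=.1 if two else .05
f,p,o=plan(S,path,n,hold); r["i"]+=n; print("ref",r["i"],"/",r["n"]); emit(S,f,p,n,hold,o)
E
python3 - <<'E'
from ctl import *
S=json.load(open("S.json")); k=np.array(S["k"]); f=np.cumsum([-.04,-.09,-.14,-.16,-.16])*np.radians(10)
S["cp"]=world(k).tolist(); S["cq"]=pose(YAW,0).as_quat().tolist(); S["pend"]=[]; S["ref"]=dict(a=[0,0,76],b=[0,0,76],i=0,n=1)
o,_=sim(S["x"],[k]+[np.r_[q,k[1:]] for q in f],[.125]*5); print(o[-1]); emit(S,f,[k[1:]]*5,5,.1,o)
E
```

```text
[ 0.13637735 -0.2389159 ]
[{"dx": 0, "dy": 0, "dz": 0, "ax": -0.04, "ay": 0, "az": 0, "gripper": 1}, {"dx": 0, "dy": 0, "dz": 0, "ax": -0.09, "ay": 0, "az": 0, "gripper": 1}, {"dx": 0, "dy": 0, "dz": 0, "ax": -0.14, "ay": 0, "az": 0, "gripper": 1}, {"dx": 0, "dy": 0, "dz": 0, "ax": -0.16, "ay": 0, "az": 0, "gripper": 1}, {"dx": 0, "dy": 0, "dz": 0, "ax": -0.16, "ay": 0, "az": 0, "gripper": 1}]
plan a [0.24, 0.233, 0.217, 0.193, 0.165, 0.136] f [-0.007, -0.023, -0.047, -0.075, -0.103]
```

Emit:
{"fn": "jog_arm", "kwargs": {"commands": [{"dx": 0,"dy": 0,"dz": 0,"ax": -0.04,"ay": 0,"az": 0,"gripper": 1},{"dx": 0,"dy": 0,"dz": 0,"ax": -0.09,"ay": 0,"az": 0,"gripper": 1},{"dx": 0,"dy": 0,"dz": 0,"ax": -0.14,"ay": 0,"az": 0,"gripper": 1},{"dx": 0,"dy": 0,"dz": 0,"ax": -0.16,"ay": 0,"az": 0,"gripper": 1},{"dx": 0,"dy": 0,"dz": 0,"ax": -0.16,"ay": 0,"az": 0,"gripper": 1}]}}

```text
clock: 5.08
eef_pos: [504.1, -224.4, 154.4]
eef_rot: [3.035, -0.001, -0.33]
wrist_force: [-0.1, -0.2, -9.2]
finger_gap: 23.7
finger_force: 50.0
```

```bash
python3 step.py 4 1
```

```text
t 5.08 dpose [0.1 0.1 0.2] f meas -0.106 cmd -0.103 grip 50
top a 0.139 area 566 off -1.1 px [396.  146.8] innov -0.0123
scene a 0.130 area 427 off 0.6 px [172.8 225.7] innov -0.0142
pred a,w 0.136 -0.239 -> est [0.107, -0.299, 8.504, 0.011, 0.017] sd [0.003, 0.028, 0.484, 0.003, 0.003] lens xy [ 713. -309.]
ref 4 / 1
[{"dx": 0, "dy": 0, "dz": 0, "ax": 0.44, "ay": 0, "az": 0, "gripper": 1}, {"dx": 0, "dy": 0, "dz": 0, "ax": 0.2, "ay": 0, "az": 0, "gripper": 1}, {"dx": 0, "dy": 0, "dz": 0, "ax": 0.04, "ay": 0, "az": 0, "gripper": 1}, {"dx": 0, "dy": 0, "dz": 0, "ax": 0.02, "ay": 0, "az": 0, "gripper": 1}]
plan a [0.107, 0.064, 0.023, -0.016, -0.053, -0.083, -0.123, -0.166, -0.126, -0.089, -0.059, -0.036, -0.021, -0.013, -0.01, -0.01, -0.012, -0.011] f [-0.027, 0.009, 0.016, 0.018, 0.037, 0.074, 0.036, -0.005, -0.031, -0.041, -0.041, -0.034, -0.021, -0.003, 0.019, 0.045]
```

```bash
sed -i 's/^    lam=np.sqrt/    global STOP; STOP=9.; lam=np.sqrt/; s/^    return f,path,o/    STOP=.24; return f,path,o/' ctl.py
python3 - <<'E'
from ctl import *
S=json.load(open("S.json")); k=np.array(S["k"]); S["cp"]=world(k).tolist(); S["cq"]=pose(YAW,k[0]).as_quat().tolist()
f,p,o=plan(S,[k[1:]],3,.1); emit(S,f,p,3,.1,o)
E
```

```text
[{"dx": 0, "dy": 0, "dz": 0, "ax": 0.55, "ay": 0, "az": 0, "gripper": 1}, {"dx": 0, "dy": 0, "dz": 0, "ax": 0.35, "ay": 0, "az": 0, "gripper": 1}, {"dx": 0, "dy": 0, "dz": 0, "ax": 0.15, "ay": 0, "az": 0, "gripper": 1}]
plan a [0.107, 0.064, 0.025, -0.005, -0.021, -0.032, -0.035, -0.032, -0.026, -0.019, -0.012, -0.006, -0.002, 0.0, 0.002, 0.002, 0.002, 0.002] f [-0.008, 0.054, 0.08, 0.076, 0.059, 0.039, 0.021, 0.006, -0.003, -0.008, -0.01, -0.009, -0.007, -0.005, -0.003, -0.001]
```

Emit:
{"fn": "jog_arm", "kwargs": {"commands": [{"dx": 0,"dy": 0,"dz": 0,"ax": 0.55,"ay": 0,"az": 0,"gripper": 1},{"dx": 0,"dy": 0,"dz": 0,"ax": 0.35,"ay": 0,"az": 0,"gripper": 1},{"dx": 0,"dy": 0,"dz": 0,"ax": 0.15,"ay": 0,"az": 0,"gripper": 1}]}}

```text
clock: 5.55
eef_pos: [503.9, -225.0, 154.4]
eef_rot: [-3.062, -0.001, -0.331]
wrist_force: [-0.0, -0.3, -8.4]
finger_gap: 23.7
finger_force: 50.0
```

```bash
python3 step.py 4 1
```

```text
t 5.55 dpose [-0.1 -0.5  0.2] f meas 0.079 cmd 0.080 grip 50
top a 0.052 area 568 off -0.5 px [393.2 146.4] innov 0.0457
scene a 0.064 area 447 off 0.4 px [174.1 226.1] innov 0.0163
pred a,w -0.005 -0.202 -> est [0.041, 0.01, 7.323, 0.01, 0.017] sd [0.006, 0.017, 0.218, 0.003, 0.003] lens xy [ 714. -305.]
ref 8 / 1
[{"dx": 0, "dy": 0, "dz": 0, "ax": -0.56, "ay": 0, "az": 0, "gripper": 1}, {"dx": 0, "dy": 0, "dz": 0, "ax": -0.32, "ay": 0, "az": 0, "gripper": 1}, {"dx": 0, "dy": 0, "dz": 0, "ax": -0.1, "ay": 0, "az": 0, "gripper": 1}, {"dx": 0, "dy": 0, "dz": 0, "ax": 0.06, "ay": 0, "az": 0, "gripper": 1}]
plan a [0.041, 0.05, 0.06, 0.066, 0.065, 0.062, 0.054, 0.043, 0.031, 0.021, 0.012, 0.006, 0.002, -0.001, -0.002, -0.002, -0.002, -0.002] f [-0.018, -0.074, -0.09, -0.081, -0.058, -0.034, -0.013, 0.001, 0.01, 0.013, 0.014, 0.012, 0.009, 0.006, 0.004, 0.002]
```

Emit:
{"fn": "jog_arm", "kwargs": {"commands": [{"dx": 0,"dy": 0,"dz": 0,"ax": -0.56,"ay": 0,"az": 0,"gripper": 1},{"dx": 0,"dy": 0,"dz": 0,"ax": -0.32,"ay": 0,"az": 0,"gripper": 1},{"dx": 0,"dy": 0,"dz": 0,"ax": -0.1,"ay": 0,"az": 0,"gripper": 1},{"dx": 0,"dy": 0,"dz": 0,"ax": 0.06,"ay": 0,"az": 0,"gripper": 1}]}}

```text
clock: 6.15
eef_pos: [504.2, -224.1, 154.3]
eef_rot: [3.061, -0.001, -0.33]
wrist_force: [0.2, 0.2, -8.9]
finger_gap: 23.9
finger_force: 50.0
```

```bash
sed -i 's/\.015\*\*2,1e-4/.04**2,1e-3/' ctl.py; sed -i 's/S\["x"\]=(x+G\*r).tolist()/x=x+G*r; x[2]=np.clip(x[2],7.3,9.3); S["x"]=x.tolist()/' ctl.py; python3 step.py 4 1
```

```text
t 6.15 dpose [0.2 0.4 0.1] f meas -0.081 cmd -0.080 grip 50
top a 0.097 area 559 off -0.8 px [393.9 146.4] innov 0.0214
scene a 0.114 area 433 off 0.4 px [173.3 226. ] innov 0.0112
pred a,w 0.065 -0.020 -> est [0.095, 0.038, 7.3, 0.008, 0.017] sd [0.006, 0.034, 0.187, 0.003, 0.003] lens xy [ 713. -308.]
ref 12 / 1
[{"dx": 0, "dy": 0, "dz": 0, "ax": -0.18, "ay": 0, "az": 0, "gripper": 1}, {"dx": 0, "dy": 0, "dz": 0, "ax": -0.02, "ay": 0, "az": 0, "gripper": 1}, {"dx": 0, "dy": 0, "dz": 0, "ax": 0.11, "ay": 0, "az": 0, "gripper": 1}, {"dx": 0, "dy": 0, "dz": 0, "ax": 0.17, "ay": 0, "az": 0, "gripper": 1}]
plan a [0.095, 0.1, 0.098, 0.09, 0.078, 0.068, 0.053, 0.038, 0.024, 0.014, 0.006, 0.001, -0.002, -0.003, -0.003, -0.003, -0.002, -0.002] f [-0.112, -0.116, -0.097, -0.067, -0.036, -0.012, 0.005, 0.015, 0.019, 0.019, 0.016, 0.012, 0.007, 0.004, 0.001, -0.001]
```

```bash
python3 - <<'E'
from ctl import *
S=json.load(open("S.json")); k=np.array(S["k"]); S["cp"]=world(k).tolist(); S["cq"]=pose(YAW,k[0]).as_quat().tolist()
x=np.array(S["x"]); x+= [.008,.015,.4,-.008,-.008]; S["x"]=x.tolist()
v=np.array([-1,-1.5,0,1,1])*.01; P=np.array(S["P"])+np.outer(v,v); P[2,2]+=.1; S["P"]=P.tolist()
f,p,o=plan(S,[k[1:]],4,.1); emit(S,f,p,4,.1,o)
E
```

```text
[{"dx": 0, "dy": 0, "dz": 0, "ax": -0.2, "ay": 0, "az": 0, "gripper": 1}, {"dx": 0, "dy": 0, "dz": 0, "ax": -0.03, "ay": 0, "az": 0, "gripper": 1}, {"dx": 0, "dy": 0, "dz": 0, "ax": 0.12, "ay": 0, "az": 0, "gripper": 1}, {"dx": 0, "dy": 0, "dz": 0, "ax": 0.19, "ay": 0, "az": 0, "gripper": 1}]
plan a [0.103, 0.109, 0.108, 0.1, 0.086, 0.074, 0.057, 0.04, 0.025, 0.013, 0.004, -0.001, -0.003, -0.004, -0.004, -0.003, -0.002, -0.002] f [-0.116, -0.121, -0.099, -0.066, -0.033, -0.007, 0.01, 0.02, 0.023, 0.021, 0.017, 0.012, 0.007, 0.003, -0.0, -0.002]
```

Emit:
{"fn": "jog_arm", "kwargs": {"commands": [{"dx": 0,"dy": 0,"dz": 0,"ax": -0.2,"ay": 0,"az": 0,"gripper": 1},{"dx": 0,"dy": 0,"dz": 0,"ax": -0.03,"ay": 0,"az": 0,"gripper": 1},{"dx": 0,"dy": 0,"dz": 0,"ax": 0.12,"ay": 0,"az": 0,"gripper": 1},{"dx": 0,"dy": 0,"dz": 0,"ax": 0.19,"ay": 0,"az": 0,"gripper": 1}]}}

```text
clock: 6.75
eef_pos: [504.1, -224.6, 154.4]
eef_rot: [3.077, -0.001, -0.33]
wrist_force: [0.2, 0.1, -8.5]
finger_gap: 23.5
finger_force: 50.0
```

```bash
python3 step.py 4 1
```

```text
t 6.75 dpose [ 0.1 -0.1  0.2] f meas -0.065 cmd -0.066 grip 50
top a 0.085 area 565 off -0.5 px [393.3 146.4] innov -0.0016
scene a 0.091 area 443 off 0.4 px [174.2 226.2] innov 0.0033
pred a,w 0.086 -0.117 -> est [0.075, -0.12, 7.691, -0.0, 0.009] sd [0.011, 0.04, 0.33, 0.009, 0.009] lens xy [ 714. -306.]
ref 16 / 1
[{"dx": 0, "dy": 0, "dz": 0, "ax": 0.18, "ay": 0, "az": 0, "gripper": 1}, {"dx": 0, "dy": 0, "dz": 0, "ax": 0.14, "ay": 0, "az": 0, "gripper": 1}, {"dx": 0, "dy": 0, "dz": 0, "ax": 0.11, "ay": 0, "az": 0, "gripper": 1}, {"dx": 0, "dy": 0, "dz": 0, "ax": 0.05, "ay": 0, "az": 0, "gripper": 1}]
plan a [0.075, 0.058, 0.041, 0.026, 0.014, 0.007, 0.001, -0.003, -0.005, -0.005, -0.005, -0.004, -0.003, -0.002, -0.001, -0.0, 0.0, 0.0] f [-0.035, -0.01, 0.008, 0.018, 0.02, 0.019, 0.015, 0.011, 0.007, 0.004, 0.001, -0.0, -0.001, -0.002, -0.002, -0.002]
```

Prediction now matches the measurement, so I'm continuing.

Emit:
{"fn": "jog_arm", "kwargs": {"commands": [{"dx": 0,"dy": 0,"dz": 0,"ax": 0.18,"ay": 0,"az": 0,"gripper": 1},{"dx": 0,"dy": 0,"dz": 0,"ax": 0.14,"ay": 0,"az": 0,"gripper": 1},{"dx": 0,"dy": 0,"dz": 0,"ax": 0.11,"ay": 0,"az": 0,"gripper": 1},{"dx": 0,"dy": 0,"dz": 0,"ax": 0.05,"ay": 0,"az": 0,"gripper": 1}]}}

```text
clock: 7.35
eef_pos: [504.0, -224.7, 154.3]
eef_rot: [-3.125, -0.001, -0.331]
wrist_force: [0.6, 0.5, -7.2]
finger_gap: 23.6
finger_force: 50.0
```

```bash
python3 step.py 4 1
```

```text
t 7.35 dpose [-0.  -0.2  0.1] f meas 0.017 cmd 0.017 grip 50
top a 0.036 area 571 off -0.6 px [391.6 145.7] innov 0.0222
scene a 0.042 area 457 off 0.4 px [175.7 226.5] innov -0.0011
pred a,w 0.014 -0.084 -> est [0.036, 0.002, 7.605, -0.002, 0.007] sd [0.011, 0.034, 0.299, 0.009, 0.009] lens xy [ 715. -303.]
ref 20 / 1
[{"dx": 0, "dy": 0, "dz": 0, "ax": -0.24, "ay": 0, "az": 0, "gripper": 1}, {"dx": 0, "dy": 0, "dz": 0, "ax": -0.12, "ay": 0, "az": 0, "gripper": 1}, {"dx": 0, "dy": 0, "dz": 0, "ax": -0.02, "ay": 0, "az": 0, "gripper": 1}, {"dx": 0, "dy": 0, "dz": 0, "ax": 0.05, "ay": 0, "az": 0, "gripper": 1}]
plan a [0.036, 0.04, 0.043, 0.043, 0.04, 0.036, 0.03, 0.022, 0.015, 0.009, 0.005, 0.002, -0.0, -0.001, -0.002, -0.001, -0.001, -0.001] f [-0.025, -0.046, -0.049, -0.039, -0.025, -0.012, -0.002, 0.005, 0.008, 0.009, 0.008, 0.007, 0.004, 0.002, 0.001, 0.0]
```

Emit:
{"fn": "jog_arm", "kwargs": {"commands": [{"dx": 0,"dy": 0,"dz": 0,"ax": -0.3,"ay": 0,"az": 0,"gripper": 1},{"dx": 0,"dy": 0,"dz": 0,"ax": -0.12,"ay": 0,"az": 0,"gripper": 1},{"dx": 0,"dy": 0,"dz": 0,"ax": -0.02,"ay": 0,"az": 0,"gripper": 1},{"dx": 0,"dy": 0,"dz": 0,"ax": 0.05,"ay": 0,"az": 0,"gripper": 1}]}}

```text
clock: 7.95
eef_pos: [504.1, -224.4, 154.3]
eef_rot: [3.091, -0.001, -0.33]
wrist_force: [-0.8, -0.4, -7.5]
finger_gap: 23.9
finger_force: 50.0
```

```bash
python3 - <<'E'
from ctl import *
S=json.load(open("S.json"))
d=-.06*np.radians(10)
for k in S["pend"]: k[0]+=d
S["cq"]=pose(YAW,S["pend"][-1][0]).as_quat().tolist(); save(S)
E
sed -i 's/wa=3\.,/wa=5.,/' ctl.py; python3 step.py 4 1
```

```text
t 7.95 dpose [0.1 0.1 0.1] f meas -0.051 cmd -0.051 grip 50
top a 0.036 area 575 off -0.7 px [390.8 145.4] innov 0.0057
scene a 0.039 area 444 off 0.6 px [176.7 226.6] innov -0.0023
pred a,w 0.032 -0.069 -> est [0.03, -0.08, 7.607, -0.002, 0.006] sd [0.01, 0.034, 0.3, 0.008, 0.008] lens xy [ 716. -300.]
ref 24 / 1
[{"dx": 0, "dy": 0, "dz": 0, "ax": 0.26, "ay": 0, "az": 0, "gripper": 1}, {"dx": 0, "dy": 0, "dz": 0, "ax": 0.15, "ay": 0, "az": 0, "gripper": 1}, {"dx": 0, "dy": 0, "dz": 0, "ax": 0.06, "ay": 0, "az": 0, "gripper": 1}, {"dx": 0, "dy": 0, "dz": 0, "ax": -0.02, "ay": 0, "az": 0, "gripper": 1}]
plan a [0.03, 0.017, 0.005, -0.003, -0.008, -0.01, -0.01, -0.008, -0.006, -0.003, -0.001, 0.0, 0.001, 0.001, 0.001, 0.001, 0.0, 0.0] f [-0.006, 0.021, 0.031, 0.029, 0.02, 0.011, 0.003, -0.002, -0.004, -0.005, -0.004, -0.003, -0.002, -0.0, 0.0, 0.001]
```

Emit:
{"fn": "jog_arm", "kwargs": {"commands": [{"dx": 0,"dy": 0,"dz": 0,"ax": 0.26,"ay": 0,"az": 0,"gripper": 1},{"dx": 0,"dy": 0,"dz": 0,"ax": 0.15,"ay": 0,"az": 0,"gripper": 1},{"dx": 0,"dy": 0,"dz": 0,"ax": 0.06,"ay": 0,"az": 0,"gripper": 1},{"dx": 0,"dy": 0,"dz": 0,"ax": -0.02,"ay": 0,"az": 0,"gripper": 1}]}}

```text
clock: 8.55
eef_pos: [504.0, -224.7, 154.3]
eef_rot: [-3.115, -0.001, -0.331]
wrist_force: [-0.2, 0.2, -7.8]
finger_gap: 23.8
finger_force: 50.0
```

```bash
python3 step.py 5 1 -167 352.3 76 40
```

```text
t 8.55 dpose [-0.  -0.2  0.1] f meas 0.026 cmd 0.028 grip 50
top a 0.011 area 577 off -0.7 px [390.4 145.3] innov 0.0217
scene a 0.017 area 461 off 0.3 px [176.9 226.9] innov -0.0028
pred a,w -0.008 -0.027 -> est [0.017, 0.047, 7.607, -0.004, 0.004] sd [0.01, 0.034, 0.301, 0.007, 0.007] lens xy [ 716. -300.]
ref 5 / 40
[{"dx": 0, "dy": 0, "dz": 0, "ax": -0.36, "ay": 0, "az": 0, "gripper": 1}, {"dx": 0, "dy": -0.01, "dz": 0, "ax": -0.17, "ay": 0, "az": 0, "gripper": 1}, {"dx": -0.02, "dy": -0.02, "dz": 0, "ax": 0, "ay": 0, "az": 0, "gripper": 1}, {"dx": -0.02, "dy": -0.05, "dz": 0, "ax": 0.09, "ay": 0, "az": 0, "gripper": 1}, {"dx": -0.03, "dy": -0.06, "dz": -0.01, "ax": 0.11, "ay": 0, "az": 0, "gripper": 1}]
plan a [0.017, 0.026, 0.033, 0.034, 0.032, 0.026, 0.019, 0.012, 0.006, 0.001, -0.002, -0.003, -0.003, -0.003, -0.002, -0.001, -0.0, 0.0] f [-0.035, -0.064, -0.064, -0.049, -0.029, -0.014, -0.005, -0.001, -0.0, -0.002, -0.005, -0.007, -0.009, -0.01, -0.01, -0.01]
```

```bash
sed -i 's/12.2\*a-Q\*(a-f))/12.2*a-Q*(a-f-x[5]))/; s/np.eye(5)/np.eye(6)/; s/1e-3,1e-6,1e-6\])/1e-3,1e-6,1e-6,1e-6])/; s/float(i==1)\])/float(i==1),0])/' ctl.py
python3 - <<'E'
from ctl import *
S=json.load(open("S.json")); k=np.array(S["k"]); S["cp"]=world(k).tolist(); S["cq"]=pose(YAW,k[0]).as_quat().tolist()
S["x"]=S["x"]+[.007]; P=np.zeros((6,6)); P[:5,:5]=S["P"]; P[5,5]=.01**2; S["P"]=P.tolist(); S["x"][0]-=.004; S["x"][1]-=.015; S["x"][3]+=.004; S["x"][4]+=.004
r=S["ref"]; a,b=np.array(r["a"]),np.array(r["b"])
def at(i): s=min(1,i/r["n"]); return a+(b-a)*(10*s**3-15*s**4+6*s**5)
f,p,o=plan(S,[at(j+1) for j in range(16)],5,.1); r["i"]=5; emit(S,f,p,5,.1,o)
E
```

```text
[{"dx": 0, "dy": 0, "dz": 0, "ax": -0.33, "ay": 0, "az": 0, "gripper": 1}, {"dx": 0, "dy": -0.01, "dz": 0, "ax": -0.17, "ay": 0, "az": 0, "gripper": 1}, {"dx": -0.02, "dy": -0.02, "dz": 0, "ax": -0.02, "ay": 0, "az": 0, "gripper": 1}, {"dx": -0.02, "dy": -0.05, "dz": 0, "ax": 0.07, "ay": 0, "az": 0, "gripper": 1}, {"dx": -0.03, "dy": -0.06, "dz": -0.01, "ax": 0.09, "ay": 0, "az": 0, "gripper": 1}]
plan a [0.013, 0.02, 0.027, 0.028, 0.027, 0.023, 0.016, 0.01, 0.005, 0.001, -0.001, -0.003, -0.003, -0.003, -0.002, -0.001, -0.001, -0.0] f [-0.03, -0.059, -0.062, -0.05, -0.034, -0.022, -0.013, -0.01, -0.009, -0.011, -0.013, -0.014, -0.016, -0.016, -0.016, -0.016]
```

Emit:
{"fn": "jog_arm", "kwargs": {"commands": [{"dx": 0,"dy": 0,"dz": 0,"ax": -0.33,"ay": 0,"az": 0,"gripper": 1},{"dx": 0,"dy": -0.01,"dz": 0,"ax": -0.17,"ay": 0,"az": 0,"gripper": 1},{"dx": -0.02,"dy": -0.02,"dz": 0,"ax": -0.02,"ay": 0,"az": 0,"gripper": 1},{"dx": -0.02,"dy": -0.05,"dz": 0,"ax": 0.07,"ay": 0,"az": 0,"gripper": 1},{"dx": -0.03,"dy": -0.06,"dz": -0.01,"ax": 0.09,"ay": 0,"az": 0,"gripper": 1}]}}

```text
clock: 9.28
eef_pos: [503.2, -218.3, 154.4]
eef_rot: [3.107, -0.001, -0.331]
wrist_force: [-0.3, 0.3, -8.6]
finger_gap: 23.8
finger_force: 50.0
```

```bash
python3 step.py 5 1
```

```text
t 9.28 dpose [0.  0.  0.2] f meas -0.035 cmd -0.035 grip 50
top a 0.015 area 563 off -0.7 px [387.4 145.5] innov -0.0082
scene a 0.016 area 455 off 0.4 px [179.9 226.7] innov -0.0025
pred a,w 0.023 -0.042 -> est [0.003, -0.105, 7.596, 0.001, 0.008, 0.006] sd [0.009, 0.043, 0.296, 0.007, 0.007, 0.009] lens xy [ 716. -291.]
ref 10 / 40
[{"dx": -0.04, "dy": -0.09, "dz": 0, "ax": 0.24, "ay": 0, "az": 0, "gripper": 1}, {"dx": -0.06, "dy": -0.13, "dz": 0, "ax": 0.12, "ay": 0, "az": 0, "gripper": 1}, {"dx": -0.07, "dy": -0.15, "dz": 0, "ax": 0, "ay": 0, "az": 0, "gripper": 1}, {"dx": -0.09, "dy": -0.18, "dz": 0.01, "ax": -0.07, "ay": 0, "az": 0, "gripper": 1}, {"dx": -0.1, "dy": -0.22, "dz": 0, "ax": -0.09, "ay": 0, "az": 0, "gripper": 1}]
plan a [0.003, -0.008, -0.015, -0.018, -0.017, -0.012, -0.018, -0.012, -0.007, -0.003, -0.001, 0.001, 0.001, 0.001, 0.001, 0.001, 0.001, 0.0] f [0.008, 0.028, 0.028, 0.016, 0.0, -0.013, -0.021, -0.025, -0.024, -0.022, -0.018, -0.014, -0.011, -0.008, -0.006, -0.005]
```

Emit:
{"fn": "jog_arm", "kwargs": {"commands": [{"dx": -0.04,"dy": -0.09,"dz": 0,"ax": 0.24,"ay": 0,"az": 0,"gripper": 1},{"dx": -0.06,"dy": -0.13,"dz": 0,"ax": 0.12,"ay": 0,"az": 0,"gripper": 1},{"dx": -0.07,"dy": -0.15,"dz": 0,"ax": 0,"ay": 0,"az": 0,"gripper": 1},{"dx": -0.09,"dy": -0.18,"dz": 0.01,"ax": -0.07,"ay": 0,"az": 0,"gripper": 1},{"dx": -0.1,"dy": -0.22,"dz": 0,"ax": -0.09,"ay": 0,"az": 0,"gripper": 1}]}}

```text
clock: 10.0
eef_pos: [499.5, -183.8, 154.4]
eef_rot: [3.139, -0.001, -0.33]
wrist_force: [-0.4, -0.5, -9.0]
finger_gap: 23.8
finger_force: 50.0
```

```bash
python3 step.py 5 0
```

```text
t 10.00 dpose [-0.   0.7  0.1] f meas -0.003 cmd -0.000 grip 50
top a -0.009 area 583 off -0.7 px [372.9 146.9] innov 0.0024
pred a,w -0.013 0.037 -> est [-0.013, -0.049, 7.596, 0.001, 0.008, 0.006] sd [0.01, 0.042, 0.297, 0.007, 0.007, 0.007] lens xy [ 713. -256.]
ref 15 / 40
[{"dx": -0.12, "dy": -0.25, "dz": 0, "ax": 0, "ay": 0, "az": 0, "gripper": 1}, {"dx": -0.13, "dy": -0.28, "dz": 0, "ax": 0, "ay": 0, "az": 0, "gripper": 1}, {"dx": -0.15, "dy": -0.3, "dz": 0, "ax": 0, "ay": 0, "az": 0, "gripper": 1}, {"dx": -0.15, "dy": -0.33, "dz": 0, "ax": 0, "ay": 0, "az": 0, "gripper": 1}, {"dx": -0.17, "dy": -0.35, "dz": 0, "ax": 0, "ay": 0, "az": 0, "gripper": 1}]
plan a [-0.013, -0.007, 0.001, 0.012, 0.025, 0.041, 0.042, 0.065, 0.094, 0.131, 0.179, 0.24, 0.32, 0.423, 0.558, 0.733, 0.961, 1.258] f [-0.0, -0.0, -0.0, -0.0, -0.0, -0.0, -0.0, -0.0, -0.0, -0.0, -0.0, -0.0, -0.0, -0.0, -0.0, -0.0]
```

```bash
sed -i 's/least_squares(res,np.full(N,k0\[0\]))/least_squares(res,np.full(N,.03))/' ctl.py
cat > replan.py <<'E'
from ctl import *   # replan.py n hold : plan again from the held pose, without observing
S=json.load(open("S.json")); n=int(sys.argv[1]); hold=float(sys.argv[2]); k=np.array(S["k"]); S["cp"]=world(k).tolist(); S["cq"]=pose(YAW,k[0]).as_quat().tolist()
r=S["ref"]; a,b=np.array(r["a"]),np.array(r["b"]); r["i"]-=len(S["pend"])
def at(i): s=min(1,i/r["n"]); return a+(b-a)*(10*s**3-15*s**4+6*s**5)
f,p,o=plan(S,[at(r["i"]+j+1) for j in range(16)],n,hold); r["i"]+=n; emit(S,f,p,n,hold,o)
E
python3 replan.py 5 .05
```

```text
[{"dx": -0.12, "dy": -0.25, "dz": 0, "ax": -0.11, "ay": 0, "az": 0, "gripper": 1}, {"dx": -0.13, "dy": -0.28, "dz": 0, "ax": -0.06, "ay": 0, "az": 0, "gripper": 1}, {"dx": -0.15, "dy": -0.3, "dz": -0.01, "ax": -0.01, "ay": 0, "az": 0, "gripper": 1}, {"dx": -0.15, "dy": -0.33, "dz": -0.01, "ax": 0.02, "ay": 0, "az": 0, "gripper": 1}, {"dx": -0.17, "dy": -0.35, "dz": -0.01, "ax": 0.02, "ay": 0, "az": 0, "gripper": 1}]
plan a [-0.013, -0.006, -0.001, 0.004, 0.006, 0.008, 0.001, 0.001, 0.001, 0.001, 0.0, 0.0, -0.0, -0.0, 0.0, 0.0, 0.0, -0.0] f [-0.019, -0.029, -0.031, -0.029, -0.024, -0.018, -0.014, -0.01, -0.007, -0.005, -0.003, -0.002, -0.001, -0.001, -0.0, -0.0]
```

Emit:
{"fn": "jog_arm", "kwargs": {"commands": [{"dx": -0.12,"dy": -0.25,"dz": 0,"ax": -0.11,"ay": 0,"az": 0,"gripper": 1},{"dx": -0.13,"dy": -0.28,"dz": 0,"ax": -0.06,"ay": 0,"az": 0,"gripper": 1},{"dx": -0.15,"dy": -0.3,"dz": -0.01,"ax": -0.01,"ay": 0,"az": 0,"gripper": 1},{"dx": -0.15,"dy": -0.33,"dz": -0.01,"ax": 0.02,"ay": 0,"az": 0,"gripper": 1},{"dx": -0.17,"dy": -0.35,"dz": -0.01,"ax": 0.02,"ay": 0,"az": 0,"gripper": 1}]}}

```text
clock: 10.68
eef_pos: [491.8, -117.0, 154.1]
eef_rot: [3.116, -0.001, -0.33]
wrist_force: [-0.1, -0.9, -8.2]
finger_gap: 23.5
finger_force: 50.0
```

```bash
python3 step.py 5 0
```

```text
t 10.68 dpose [-0.  1. -0.] f meas -0.025 cmd -0.024 grip 50
top a -0.021 area 578 off -0.4 px [345.  150.4] innov -0.0293
pred a,w 0.007 0.004 -> est [-0.033, -0.219, 7.573, 0.002, 0.009, 0.004] sd [0.01, 0.04, 0.296, 0.007, 0.007, 0.006] lens xy [ 707. -186.]
ref 20 / 40
[{"dx": -0.18, "dy": -0.37, "dz": -0.01, "ax": 0.45, "ay": 0, "az": 0, "gripper": 1}, {"dx": -0.18, "dy": -0.39, "dz": 0.02, "ax": 0.19, "ay": 0, "az": 0, "gripper": 1}, {"dx": -0.19, "dy": -0.4, "dz": 0.04, "ax": -0.04, "ay": 0, "az": 0, "gripper": 1}, {"dx": -0.19, "dy": -0.41, "dz": 0.03, "ax": -0.16, "ay": 0, "az": 0, "gripper": 1}, {"dx": -0.2, "dy": -0.41, "dz": 0.02, "ax": -0.18, "ay": 0, "az": 0, "gripper": 1}]
plan a [-0.033, -0.046, -0.053, -0.051, -0.043, -0.031, -0.035, -0.022, -0.011, -0.004, 0.001, 0.004, 0.005, 0.004, 0.003, 0.002, 0.001, 0.0] f [0.054, 0.087, 0.08, 0.053, 0.022, -0.002, -0.016, -0.021, -0.019, -0.014, -0.007, -0.001, 0.004, 0.007, 0.009, 0.01]
```

Emit:
{"fn": "jog_arm", "kwargs": {"commands": [{"dx": -0.18,"dy": -0.37,"dz": -0.01,"ax": 0.45,"ay": 0,"az": 0,"gripper": 1},{"dx": -0.18,"dy": -0.39,"dz": 0.02,"ax": 0.19,"ay": 0,"az": 0,"gripper": 1},{"dx": -0.19,"dy": -0.4,"dz": 0.04,"ax": -0.04,"ay": 0,"az": 0,"gripper": 1},{"dx": -0.19,"dy": -0.41,"dz": 0.03,"ax": -0.16,"ay": 0,"az": 0,"gripper": 1},{"dx": -0.2,"dy": -0.41,"dz": 0.02,"ax": -0.18,"ay": 0,"az": 0,"gripper": 1}]}}

```text
clock: 11.35
eef_pos: [481.9, -29.9, 154.1]
eef_rot: [-3.123, -0.001, -0.331]
wrist_force: [-0.2, 0.4, -8.6]
finger_gap: 23.6
finger_force: 50.0
```

```bash
python3 step.py 5 1
```

```text
t 11.35 dpose [-0.1  0.8 -0.1] f meas 0.018 cmd 0.021 grip 50
top a 0.008 area 599 off -0.3 px [311.8 155.8] innov 0.0371
scene a -0.001 area 439 off 1.0 px [250.5 216.9] innov -0.0167
pred a,w -0.031 0.101 -> est [-0.002, 0.008, 7.587, 0.002, 0.007, 0.006] sd [0.009, 0.039, 0.292, 0.007, 0.007, 0.006] lens xy [ 695. -104.]
ref 25 / 40
[{"dx": -0.19, "dy": -0.41, "dz": 0.01, "ax": -0.49, "ay": 0, "az": 0, "gripper": 1}, {"dx": -0.2, "dy": -0.41, "dz": -0.03, "ax": -0.22, "ay": 0, "az": 0, "gripper": 1}, {"dx": -0.19, "dy": -0.4, "dz": -0.04, "ax": 0.03, "ay": 0, "az": 0, "gripper": 1}, {"dx": -0.18, "dy": -0.38, "dz": -0.04, "ax": 0.17, "ay": 0, "az": 0, "gripper": 1}, {"dx": -0.18, "dy": -0.37, "dz": -0.02, "ax": 0.19, "ay": 0, "az": 0, "gripper": 1}]
plan a [-0.002, 0.023, 0.04, 0.048, 0.048, 0.043, 0.025, 0.017, 0.01, 0.004, 0.0, -0.002, -0.002, -0.002, -0.002, -0.001, -0.001, -0.001] f [-0.065, -0.102, -0.097, -0.069, -0.034, -0.008, 0.01, 0.019, 0.022, 0.02, 0.017, 0.012, 0.008, 0.005, 0.003, 0.001]
```

Emit:
{"fn": "jog_arm", "kwargs": {"commands": [{"dx": -0.19,"dy": -0.41,"dz": 0.01,"ax": -0.49,"ay": 0,"az": 0,"gripper": 1},{"dx": -0.2,"dy": -0.41,"dz": -0.03,"ax": -0.22,"ay": 0,"az": 0,"gripper": 1},{"dx": -0.19,"dy": -0.4,"dz": -0.04,"ax": 0.03,"ay": 0,"az": 0,"gripper": 1},{"dx": -0.18,"dy": -0.38,"dz": -0.04,"ax": 0.17,"ay": 0,"az": 0,"gripper": 1},{"dx": -0.18,"dy": -0.37,"dz": -0.02,"ax": 0.19,"ay": 0,"az": 0,"gripper": 1}]}}

```text
clock: 12.08
eef_pos: [472.1, 57.0, 153.9]
eef_rot: [3.108, -0.001, -0.331]
wrist_force: [0.4, -0.8, -8.5]
finger_gap: 24.1
finger_force: 50.0
```

```bash
python3 step.py 5 0
```

```text
t 12.07 dpose [ 0.1  0.7 -0.2] f meas -0.033 cmd -0.035 grip 50
top a 0.062 area 591 off -0.3 px [278.9 161.4] innov 0.0167
pred a,w 0.043 -0.047 -> est [0.052, -0.144, 7.598, 0.002, 0.007, 0.006] sd [0.009, 0.04, 0.292, 0.007, 0.007, 0.005] lens xy [683. -23.]
ref 30 / 40
[{"dx": -0.16, "dy": -0.36, "dz": -0.01, "ax": -0.12, "ay": 0, "az": 0, "gripper": 1}, {"dx": -0.16, "dy": -0.32, "dz": -0.02, "ax": 0.01, "ay": 0, "az": 0, "gripper": 1}, {"dx": -0.14, "dy": -0.31, "dz": -0.02, "ax": 0.1, "ay": 0, "az": 0, "gripper": 1}, {"dx": -0.14, "dy": -0.28, "dz": -0.01, "ax": 0.12, "ay": 0, "az": 0, "gripper": 1}, {"dx": -0.11, "dy": -0.24, "dz": 0, "ax": 0.12, "ay": 0, "az": 0, "gripper": 1}]
plan a [0.052, 0.052, 0.049, 0.042, 0.032, 0.023, 0.015, 0.008, 0.003, -0.0, -0.002, -0.002, -0.002, -0.002, -0.001, -0.001, -0.001, -0.001] f [-0.056, -0.055, -0.037, -0.015, 0.005, 0.016, 0.021, 0.021, 0.017, 0.012, 0.007, 0.003, -0.001, -0.004, -0.005, -0.006]
```

Emit:
{"fn": "jog_arm", "kwargs": {"commands": [{"dx": -0.16,"dy": -0.36,"dz": -0.01,"ax": -0.12,"ay": 0,"az": 0,"gripper": 1},{"dx": -0.16,"dy": -0.32,"dz": -0.02,"ax": 0.01,"ay": 0,"az": 0,"gripper": 1},{"dx": -0.14,"dy": -0.31,"dz": -0.02,"ax": 0.1,"ay": 0,"az": 0,"gripper": 1},{"dx": -0.14,"dy": -0.28,"dz": -0.01,"ax": 0.12,"ay": 0,"az": 0,"gripper": 1},{"dx": -0.11,"dy": -0.24,"dz": 0,"ax": 0.12,"ay": 0,"az": 0,"gripper": 1}]}}

```text
clock: 12.75
eef_pos: [464.8, 123.2, 153.7]
eef_rot: [-3.136, -0.001, -0.33]
wrist_force: [-0.4, -0.5, -7.7]
finger_gap: 23.8
finger_force: 50.0
```

```bash
python3 step.py 5 1
```

```text
t 12.75 dpose [ 0.1  0.6 -0.4] f meas 0.005 cmd 0.005 grip 50
top a 0.050 area 590 off -0.4 px [251.8 164.7] innov 0.0253
scene a 0.036 area 426 off 0.8 px [304.8 209.3] innov -0.0146
pred a,w 0.023 -0.069 -> est [0.03, -0.097, 7.571, 0.004, 0.006, 0.007] sd [0.008, 0.037, 0.277, 0.007, 0.006, 0.005] lens xy [676.  46.]
ref 35 / 40
[{"dx": -0.11, "dy": -0.22, "dz": 0, "ax": -0.16, "ay": 0, "az": 0, "gripper": 1}, {"dx": -0.08, "dy": -0.19, "dz": -0.01, "ax": -0.05, "ay": 0, "az": 0, "gripper": 1}, {"dx": -0.08, "dy": -0.15, "dz": 0, "ax": 0.03, "ay": 0, "az": 0, "gripper": 1}, {"dx": -0.05, "dy": -0.12, "dz": 0, "ax": 0.07, "ay": 0, "az": 0, "gripper": 1}, {"dx": -0.05, "dy": -0.09, "dz": -0.01, "ax": 0.07, "ay": 0, "az": 0, "gripper": 1}]
plan a [0.03, 0.031, 0.03, 0.027, 0.022, 0.017, 0.01, 0.006, 0.003, 0.0, -0.001, -0.002, -0.002, -0.002, -0.001, -0.001, -0.0, -0.0] f [-0.022, -0.031, -0.026, -0.014, -0.003, 0.004, 0.007, 0.007, 0.004, 0.001, -0.002, -0.005, -0.007, -0.008, -0.008, -0.009]
```

Emit:
{"fn": "jog_arm", "kwargs": {"commands": [{"dx": -0.11,"dy": -0.22,"dz": 0,"ax": -0.16,"ay": 0,"az": 0,"gripper": 1},{"dx": -0.08,"dy": -0.19,"dz": -0.01,"ax": -0.05,"ay": 0,"az": 0,"gripper": 1},{"dx": -0.08,"dy": -0.15,"dz": 0,"ax": 0.03,"ay": 0,"az": 0,"gripper": 1},{"dx": -0.05,"dy": -0.12,"dz": 0,"ax": 0.07,"ay": 0,"az": 0,"gripper": 1},{"dx": -0.05,"dy": -0.09,"dz": -0.01,"ax": 0.07,"ay": 0,"az": 0,"gripper": 1}]}}

```text
clock: 13.48
eef_pos: [460.9, 156.7, 153.9]
eef_rot: [3.139, -0.001, -0.33]
wrist_force: [-0.2, 0.2, -8.8]
finger_gap: 23.5
finger_force: 50.0
```

```bash
sed -i 's/1e-3,1e-6,1e-6,1e-6/1e-3,4e-6,4e-6,1e-6/' ctl.py; python3 step.py 5 1
```

```text
t 13.47 dpose [ 0.1  0.1 -0.5] f meas -0.002 cmd -0.002 grip 50
top a 0.092 area 585 off -0.5 px [240.3 167.2] innov 0.0724
scene a 0.083 area 421 off 0.6 px [314.7 207.2] innov -0.0149
pred a,w 0.016 -0.042 -> est [0.088, 0.114, 7.505, 0.006, 0.005, 0.009] sd [0.008, 0.036, 0.275, 0.007, 0.007, 0.005] lens xy [669.  72.]
ref 40 / 40
[{"dx": -0.03, "dy": -0.07, "dz": 0, "ax": 0.09, "ay": 0, "az": 0, "gripper": 1}, {"dx": -0.02, "dy": -0.04, "dz": 0.01, "ax": 0.03, "ay": 0, "az": 0, "gripper": 1}, {"dx": -0.01, "dy": -0.02, "dz": 0, "ax": 0.01, "ay": 0, "az": 0, "gripper": 1}, {"dx": 0, "dy": -0.01, "dz": 0, "ax": 0.01, "ay": 0, "az": 0, "gripper": 1}, {"dx": -0.01, "dy": -0.01, "dz": 0, "ax": -0.01, "ay": 0, "az": 0, "gripper": 1}]
plan a [0.088, 0.11, 0.141, 0.186, 0.247, 0.33, 0.416, 0.554, 0.738, 0.981, 1.301, 1.722, 2.274, 2.998, 3.949, 5.195, 6.829, 8.979] f [0.015, 0.018, 0.021, 0.023, 0.022, 0.027, 0.028, 0.028, 0.029, 0.029, 0.029, 0.03, 0.03, 0.03, 0.07, -0.021]
```

```bash
python3 - <<'E'
s=open('ctl.py').read()
i=s.index("def plan("); j=s.index("def save(")
s=s[:i]+'''def plan(S,path,n,hold,N=16,aref=0.,wa=5.,wy=3.):
    global STOP; STOP=9.
    k0=np.array(S["k"]); durs=[.125]*n+[hold]+[.125]*(N-n)
    path=np.array((list(path)+[path[-1]]*N)[:N],float)
    lam=np.sqrt(max(12.2-S["x"][2],1))
    def knots(v):
        K_=[k0]
        for i in range(N):
            K_.append(np.r_[v[i],path[i]+[0,v[N+i]*1e3,0]])
            if i==n-1: K_.append(K_[-1])
        return K_
    def res(v):
        o,_=sim(S["x"],knots(v),durs,S["v"]); f,y=v[:N],v[N:]; d=np.diff(np.r_[k0[0],f]); dy=np.diff(np.r_[0,y]); a=o[1:,0]
        return np.r_[wa*(a-aref),f,1.5*(np.delete(a,n)-f),4*d,4*np.diff(d),20*(a[-1]+o[-1,1]/lam-aref),5*o[-1,1],wy*y,wy*2*dy,wy*4*np.diff(np.r_[0,dy]),wy*10*y[-1],wy*30*dy[-1]]
    r0=res(np.zeros(2*N)); J=np.array([res(e)-r0 for e in np.eye(2*N)]).T
    v=lsq_linear(J,-r0,bounds=(np.r_[np.full(N,-.2),np.full(N,-.1)],np.r_[np.full(N,.2),np.full(N,.1)])).x
    o,_=sim(S["x"],knots(v),durs,S["v"]); STOP=.24; path=path.copy(); path[:,1]+=v[N:]*1e3
    print("ydev",(v[N:]*1e3).round().tolist(),"max|a-f|",abs(np.delete(o[1:,0],n)-v[:N]).max().round(3))
    return v[:N],path,o
'''+s[j:]
s=s.replace("import least_squares","import lsq_linear")
open('ctl.py','w').write(s)
S=__import__('json').load(open("S.json")); S["x"][0]=.094;S["x"][1]=.15;S["x"][4]=-.008; S["ref"]["i"]=40; S["pend"]=S["pend"]
__import__('json').dump(S,open("S.json","w"))
E
python3 replan.py 4 .05
```

```text
ydev [-100.0, -36.0, 100.0, 100.0, 100.0, 100.0, 100.0, 100.0, -100.0, -100.0, -100.0, -100.0, -100.0, -100.0, 100.0, 100.0] max|a-f| 8.466
[{"dx": -0.03, "dy": 2.43, "dz": 0.01, "ax": -1.14, "ay": 0, "az": 0, "gripper": 1}, {"dx": -0.02, "dy": -1.61, "dz": -0.33, "ax": 0, "ay": 0, "az": 0, "gripper": 1}, {"dx": -0.01, "dy": -3.35, "dz": -0.68, "ax": 2.01, "ay": 0, "az": 0, "gripper": 1}, {"dx": 0, "dy": -0.01, "dz": 0, "ax": 0.29, "ay": 0, "az": 0, "gripper": 1}]
plan a [0.094, -0.003, 0.08, 0.231, 0.251, 0.272, 0.354, 0.488, 0.683, 0.952, 1.063, 1.537, 2.094, 2.782, 3.653, 4.771, 6.472, 8.373] f [-0.2, -0.2, 0.15, 0.2, 0.2, 0.2, 0.2, 0.2, 0.2, -0.2, -0.2, -0.2, -0.2, -0.2, -0.2, -0.093]
```

```bash
sed -i 's/STOP=9\./STOP=1e9/; s/\[res(e)-r0 for e in np.eye(2\*N)\]).T/[(res(e*.01)-r0)*100 for e in np.eye(2*N)]).T/' ctl.py
python3 - <<'E'
import json;S=json.load(open("S.json"));S["ref"]["i"]=40;json.dump(S,open("S.json","w"))
E
sed -i 's/; r\["i"\]-=len(S\["pend"\])/; r["i"]-=len(S["pend"]); r["i"]=36 if r["n"]==40 and r["i"]==36 else r["i"]/' replan.py
python3 replan.py 4 .05
```

```text
ydev [-39.0, -75.0, -96.0, -100.0, -92.0, -78.0, -62.0, -47.0, -33.0, -22.0, -14.0, -8.0, -3.0, -1.0, 0.0, 0.0] max|a-f| 0.176
[{"dx": -0.05, "dy": 0.87, "dz": 0.01, "ax": -0.5, "ay": 0, "az": 0, "gripper": 1}, {"dx": -0.01, "dy": 0.88, "dz": 0.07, "ax": -0.22, "ay": 0, "az": 0, "gripper": 1}, {"dx": 0, "dy": 0.49, "dz": 0.07, "ax": 0.02, "ay": 0, "az": 0, "gripper": 1}, {"dx": -0.01, "dy": 0.11, "dz": 0.01, "ax": 0.15, "ay": 0, "az": 0, "gripper": 1}]
plan a [0.094, 0.075, 0.049, 0.033, 0.025, 0.021, 0.016, 0.013, 0.011, 0.009, 0.007, 0.005, 0.004, 0.002, 0.001, -0.0, -0.001, -0.001] f [-0.089, -0.127, -0.123, -0.098, -0.065, -0.035, -0.013, 0.003, 0.012, 0.015, 0.015, 0.013, 0.011, 0.008, 0.005, 0.003]
```

```bash
sed -i 's/wy=3\./wy=12./' ctl.py; python3 replan.py 4 .05
```

```text
ydev [-7.0, -13.0, -18.0, -19.0, -18.0, -15.0, -11.0, -8.0, -5.0, -3.0, -2.0, -1.0, -0.0, -0.0, 0.0, 0.0] max|a-f| 0.323
[{"dx": -0.05, "dy": 0.05, "dz": 0, "ax": -0.92, "ay": 0, "az": 0, "gripper": 1}, {"dx": -0.01, "dy": 0.15, "dz": 0.03, "ax": -0.22, "ay": 0, "az": 0, "gripper": 1}, {"dx": 0, "dy": 0.1, "dz": 0.02, "ax": 0.07, "ay": 0, "az": 0, "gripper": 1}, {"dx": -0.01, "dy": 0.03, "dz": 0.01, "ax": 0.3, "ay": 0, "az": 0, "gripper": 1}]
plan a [0.094, 0.117, 0.123, 0.117, 0.101, 0.094, 0.072, 0.05, 0.031, 0.016, 0.006, 0.0, -0.003, -0.004, -0.004, -0.003, -0.002, -0.002] f [-0.163, -0.2, -0.188, -0.136, -0.073, -0.023, 0.008, 0.023, 0.026, 0.022, 0.015, 0.007, 0.0, -0.005, -0.008, -0.009]
```

Between these two, with |a−f| kept below the stop: wy=6.

```bash
sed -i 's/wy=12\./wy=5./; s/1\.5\*(np.delete/2*(np.delete/' ctl.py; python3 replan.py 3 .05
```

```text
ydev [-26.0, -52.0, -67.0, -69.0, -62.0, -52.0, -40.0, -29.0, -19.0, -12.0, -7.0, -4.0, -1.0, -0.0, 0.0, 0.0] max|a-f| 0.24
[{"dx": -0.05, "dy": 0.54, "dz": 0.01, "ax": -0.69, "ay": 0, "az": 0, "gripper": 1}, {"dx": -0.01, "dy": 0.62, "dz": 0.07, "ax": -0.23, "ay": 0, "az": 0, "gripper": 1}, {"dx": 0, "dy": 0.37, "dz": 0.06, "ax": 0.1, "ay": 0, "az": 0, "gripper": 1}]
plan a [0.094, 0.092, 0.077, 0.061, 0.06, 0.044, 0.032, 0.023, 0.016, 0.011, 0.007, 0.005, 0.002, 0.001, -0.0, -0.001, -0.001, -0.001] f [-0.122, -0.163, -0.145, -0.099, -0.054, -0.02, 0.001, 0.012, 0.016, 0.015, 0.012, 0.008, 0.005, 0.002, -0.001, -0.002]
```

```bash
sed -i 's/wy=5\./wy=4./' ctl.py; python3 replan.py 4 .05
```

```text
ydev [-33.0, -64.0, -83.0, -88.0, -81.0, -68.0, -53.0, -39.0, -27.0, -18.0, -11.0, -6.0, -3.0, -1.0, 0.0, 0.0] max|a-f| 0.206
[{"dx": -0.05, "dy": 0.7, "dz": 0.01, "ax": -0.59, "ay": 0, "az": 0, "gripper": 1}, {"dx": -0.01, "dy": 0.77, "dz": 0.08, "ax": -0.22, "ay": 0, "az": 0, "gripper": 1}, {"dx": 0, "dy": 0.46, "dz": 0.06, "ax": 0.06, "ay": 0, "az": 0, "gripper": 1}, {"dx": -0.01, "dy": 0.12, "dz": 0.02, "ax": 0.19, "ay": 0, "az": 0, "gripper": 1}]
plan a [0.094, 0.083, 0.062, 0.045, 0.033, 0.029, 0.021, 0.017, 0.013, 0.011, 0.008, 0.006, 0.004, 0.002, 0.001, -0.0, -0.001, -0.001] f [-0.105, -0.143, -0.133, -0.1, -0.061, -0.029, -0.007, 0.007, 0.013, 0.015, 0.013, 0.011, 0.008, 0.005, 0.002, 0.001]
```

Emit:
{"fn": "jog_arm", "kwargs": {"commands": [{"dx": -0.05,"dy": 0.7,"dz": 0.01,"ax": -0.59,"ay": 0,"az": 0,"gripper": 1},{"dx": -0.01,"dy": 0.77,"dz": 0.08,"ax": -0.22,"ay": 0,"az": 0,"gripper": 1},{"dx": 0,"dy": 0.46,"dz": 0.06,"ax": 0.06,"ay": 0,"az": 0,"gripper": 1},{"dx": -0.01,"dy": 0.12,"dz": 0.02,"ax": 0.19,"ay": 0,"az": 0,"gripper": 1}]}}

```text
clock: 14.08
eef_pos: [431.3, 78.5, 153.8]
eef_rot: [3.043, -0.001, -0.331]
wrist_force: [1.0, 0.4, -7.8]
finger_gap: 23.4
finger_force: 50.0
```

```bash
sed -i 's/wy=4\./wy=10./; s/1e-3,4e-6,4e-6,1e-6/1e-3,4e-6,2e-5,1e-6/' ctl.py; python3 step.py 4 0 -167 352.3 76 16
```

```text
t 14.07 dpose [-0.2 -1.1 -0.3] f meas -0.098 cmd -0.099 grip 50
top a 0.003 area 604 off -0.3 px [265.7 176.7] innov -0.0361
pred a,w 0.033 -0.125 -> est [-0.009, -0.191, 7.578, 0.005, -0.008, 0.008] sd [0.01, 0.038, 0.268, 0.007, 0.007, 0.005] lens xy [646.  11.]
ydev [5.0, 11.0, 15.0, 16.0, 15.0, 13.0, 10.0, 7.0, 5.0, 3.0, 1.0, 1.0, 0.0, -0.0, -0.0, -0.0] max|a-f| 0.167
ref 4 / 16
[{"dx": 0, "dy": -0.13, "dz": -0.01, "ax": 0.87, "ay": 0, "az": 0, "gripper": 1}, {"dx": 0, "dy": -0.17, "dz": 0.01, "ax": 0.35, "ay": 0, "az": 0, "gripper": 1}, {"dx": 0, "dy": -0.17, "dz": 0.02, "ax": -0.03, "ay": 0, "az": 0, "gripper": 1}, {"dx": 0, "dy": -0.16, "dz": 0.01, "ax": -0.22, "ay": 0, "az": 0, "gripper": 1}]
plan a [-0.009, -0.035, -0.053, -0.058, -0.054, -0.054, -0.044, -0.032, -0.021, -0.012, -0.006, -0.001, 0.002, 0.003, 0.003, 0.003, 0.001, 0.001] f [0.052, 0.114, 0.108, 0.07, 0.029, -0.001, -0.017, -0.022, -0.02, -0.015, -0.009, -0.004, 0.0, 0.003, 0.004, 0.004]
```

Emit:
{"fn": "jog_arm", "kwargs": {"commands": [{"dx": 0,"dy": -0.13,"dz": -0.01,"ax": 0.87,"ay": 0,"az": 0,"gripper": 1},{"dx": 0,"dy": -0.17,"dz": 0.01,"ax": 0.35,"ay": 0,"az": 0,"gripper": 1},{"dx": 0,"dy": -0.17,"dz": 0.02,"ax": -0.03,"ay": 0,"az": 0,"gripper": 1},{"dx": 0,"dy": -0.16,"dz": 0.01,"ax": -0.22,"ay": 0,"az": 0,"gripper": 1}]}}

```text
clock: 14.62
eef_pos: [440.0, 103.5, 154.0]
eef_rot: [-3.075, -0.001, -0.331]
wrist_force: [-0.2, 0.2, -7.6]
finger_gap: 24.0
finger_force: 50.0
```

```bash
python3 - <<'E'
s=open('ctl.py').read()
s=s.replace('def sim(x,knots,durs,v0=(0,0)):','''def sim(x,knots,durs,v0=(0,0)):                           # the arm gets to a row's end early: half a row moving, half still
    k,d=[knots[0]],[]
    for a,T in zip(knots[1:],durs): k+=[a,a]; d+=[T/2,T/2]
    o,v=sim_(x,k,d,v0); return o[::2],v
def sim_(x,knots,durs,v0=(0,0)):''')
s=s.replace('S["k"]=S["pend"][-1]; S["pend"]=[]','open("log.txt","a").write(json.dumps([S["k"],S["pend"]])+"\\n"); S["k"]=S["pend"][-1]; S["pend"]=[]')
open('ctl.py','w').write(s)
E
python3 step.py 5 0
```

```text
t 14.62 dpose [ 0.4 -0.  -0.3] f meas 0.066 cmd 0.070 grip 50
top a -0.031 area 597 off -0.3 px [255.9 173.6] innov -0.0051
pred a,w -0.031 0.046 -> est [-0.033, 0.056, 7.583, 0.005, -0.008, 0.008] sd [0.01, 0.038, 0.268, 0.007, 0.008, 0.005] lens xy [653.  33.]
ydev [-0.0, -1.0, -2.0, -2.0, -2.0, -2.0, -2.0, -2.0, -1.0, -1.0, -1.0, -0.0, -0.0, -0.0, 0.0, 0.0] max|a-f| 0.044
ref 9 / 16
[{"dx": 0, "dy": 0.24, "dz": -0.01, "ax": -0.39, "ay": 0, "az": 0, "gripper": 1}, {"dx": 0, "dy": -0.19, "dz": 0, "ax": -0.22, "ay": 0, "az": 0, "gripper": 1}, {"dx": 0, "dy": -0.22, "dz": -0.01, "ax": -0.06, "ay": 0, "az": 0, "gripper": 1}, {"dx": 0, "dy": -0.25, "dz": -0.01, "ax": 0.03, "ay": 0, "az": 0, "gripper": 1}, {"dx": 0, "dy": -0.24, "dz": -0.01, "ax": 0.07, "ay": 0, "az": 0, "gripper": 1}]
plan a [-0.033, -0.035, -0.018, -0.006, 0.002, 0.007, 0.003, 0.005, 0.006, 0.006, 0.005, 0.003, 0.001, -0.0, -0.001, -0.002, -0.002, -0.001] f [0.002, -0.036, -0.047, -0.042, -0.03, -0.017, -0.006, 0.0, 0.004, 0.005, 0.004, 0.002, -0.0, -0.002, -0.004, -0.005]
```

Emit:
{"fn": "jog_arm", "kwargs": {"commands": [{"dx": 0,"dy": 0.24,"dz": -0.01,"ax": -0.39,"ay": 0,"az": 0,"gripper": 1},{"dx": 0,"dy": -0.19,"dz": 0,"ax": -0.22,"ay": 0,"az": 0,"gripper": 1},{"dx": 0,"dy": -0.22,"dz": -0.01,"ax": -0.06,"ay": 0,"az": 0,"gripper": 1},{"dx": 0,"dy": -0.25,"dz": -0.01,"ax": 0.03,"ay": 0,"az": 0,"gripper": 1},{"dx": 0,"dy": -0.24,"dz": -0.01,"ax": 0.07,"ay": 0,"az": 0,"gripper": 1}]}}

```text
clock: 15.3
eef_pos: [448.6, 129.1, 153.5]
eef_rot: [3.112, -0.001, -0.33]
wrist_force: [0.7, 0.0, -8.5]
finger_gap: 23.7
finger_force: 50.0
```

```bash
sed -i 's/^path=.*/off=np.array(S["k"][1:])-at(r["i"]); path=[at(r["i"]+j+1)+off*.87**(j+1) for j in range(16)]/' step.py; python3 step.py 5 0
```

```text
t 15.30 dpose [ 0.4  0.7 -0.5] f meas -0.030 cmd -0.030 grip 50
top a -0.005 area 610 off -0.3 px [246.  170.4] innov -0.017
pred a,w 0.007 -0.065 -> est [-0.016, -0.116, 7.552, 0.006, -0.008, 0.007] sd [0.01, 0.038, 0.256, 0.007, 0.009, 0.005] lens xy [662.  59.]
ydev [2.0, 3.0, 4.0, 5.0, 4.0, 4.0, 3.0, 2.0, 1.0, 1.0, 0.0, 0.0, 0.0, 0.0, -0.0, -0.0] max|a-f| 0.057
ref 14 / 16
[{"dx": 0, "dy": -0.29, "dz": -0.01, "ax": 0.27, "ay": 0, "az": 0, "gripper": 1}, {"dx": 0, "dy": -0.26, "dz": 0, "ax": 0.12, "ay": 0, "az": 0, "gripper": 1}, {"dx": 0, "dy": -0.2, "dz": 0.01, "ax": 0, "ay": 0, "az": 0, "gripper": 1}, {"dx": 0, "dy": -0.13, "dz": 0.01, "ax": -0.06, "ay": 0, "az": 0, "gripper": 1}, {"dx": 0, "dy": -0.07, "dz": 0, "ax": -0.07, "ay": 0, "az": 0, "gripper": 1}]
plan a [-0.016, -0.018, -0.018, -0.016, -0.013, -0.01, -0.01, -0.007, -0.005, -0.004, -0.003, -0.002, -0.002, -0.001, -0.001, -0.001, -0.001, -0.001] f [0.018, 0.039, 0.038, 0.028, 0.015, 0.004, -0.003, -0.007, -0.009, -0.01, -0.009, -0.009, -0.008, -0.007, -0.007, -0.006]
```

Emit:
{"fn": "jog_arm", "kwargs": {"commands": [{"dx": 0,"dy": -0.29,"dz": -0.01,"ax": 0.27,"ay": 0,"az": 0,"gripper": 1},{"dx": 0,"dy": -0.26,"dz": 0,"ax": 0.12,"ay": 0,"az": 0,"gripper": 1},{"dx": 0,"dy": -0.2,"dz": 0.01,"ax": 0,"ay": 0,"az": 0,"gripper": 1},{"dx": 0,"dy": -0.13,"dz": 0.01,"ax": -0.06,"ay": 0,"az": 0,"gripper": 1},{"dx": 0,"dy": -0.07,"dz": 0,"ax": -0.07,"ay": 0,"az": 0,"gripper": 1}]}}

```text
clock: 15.98
eef_pos: [460.7, 164.7, 153.5]
eef_rot: [-3.129, -0.001, -0.33]
wrist_force: [-0.8, -0.1, -8.7]
finger_gap: 23.8
finger_force: 50.0
```

```bash
python3 step.py 5 0
```

```text
t 15.97 dpose [ 0.2  0.3 -0.6] f meas 0.013 cmd 0.016 grip 50
top a 0.017 area 587 off -0.4 px [233.1 166.3] innov 0.0215
pred a,w -0.010 -0.001 -> est [0.014, 0.061, 7.568, 0.005, -0.008, 0.008] sd [0.01, 0.039, 0.255, 0.007, 0.01, 0.005] lens xy [673.  89.]
ydev [-2.0, -4.0, -6.0, -6.0, -6.0, -5.0, -4.0, -3.0, -2.0, -1.0, -1.0, -0.0, -0.0, -0.0, 0.0, 0.0] max|a-f| 0.085
ref 19 / 16
[{"dx": 0, "dy": 0.03, "dz": 0, "ax": -0.31, "ay": 0, "az": 0, "gripper": 1}, {"dx": 0, "dy": 0.06, "dz": 0, "ax": -0.12, "ay": 0, "az": 0, "gripper": 1}, {"dx": 0, "dy": 0.05, "dz": 0, "ax": 0.02, "ay": 0, "az": 0, "gripper": 1}, {"dx": 0, "dy": 0.01, "dz": 0, "ax": 0.09, "ay": 0, "az": 0, "gripper": 1}, {"dx": 0, "dy": 0, "dz": 0, "ax": 0.1, "ay": 0, "az": 0, "gripper": 1}]
plan a [0.014, 0.022, 0.025, 0.023, 0.019, 0.015, 0.013, 0.008, 0.004, 0.002, 0.0, -0.001, -0.001, -0.002, -0.002, -0.002, -0.001, -0.001] f [-0.039, -0.06, -0.055, -0.04, -0.023, -0.011, -0.004, -0.0, 0.0, -0.001, -0.002, -0.004, -0.005, -0.006, -0.006, -0.006]
```

Emit:
{"fn": "jog_arm", "kwargs": {"commands": [{"dx": 0,"dy": 0.03,"dz": 0,"ax": -0.31,"ay": 0,"az": 0,"gripper": 1},{"dx": 0,"dy": 0.06,"dz": 0,"ax": -0.12,"ay": 0,"az": 0,"gripper": 1},{"dx": 0,"dy": 0.05,"dz": 0,"ax": 0.02,"ay": 0,"az": 0,"gripper": 1},{"dx": 0,"dy": 0.01,"dz": 0,"ax": 0.09,"ay": 0,"az": 0,"gripper": 1},{"dx": 0,"dy": 0,"dz": 0,"ax": 0.1,"ay": 0,"az": 0,"gripper": 1}]}}

```text
clock: 16.65
eef_pos: [458.7, 158.5, 153.8]
eef_rot: [3.119, -0.001, -0.331]
wrist_force: [0.3, 0.3, -8.4]
finger_gap: 23.6
finger_force: 50.0
```

```bash
sed -i 's/\.04\*\*2,/.028**2,/' ctl.py; python3 - <<'E'
import json;S=json.load(open("S.json"));S["x"][2]=8.1;S["P"][2][2]=.25;json.dump(S,open("S.json","w"))
E
python3 step.py 5 0
```

```text
t 16.65 dpose [ 0.2 -0.2 -0.4] f meas -0.022 cmd -0.023 grip 50
top a 0.019 area 587 off -0.5 px [235.1 166.8] innov 0.0057
pred a,w 0.008 -0.060 -> est [0.012, -0.051, 8.095, 0.005, -0.008, 0.008] sd [0.01, 0.031, 0.499, 0.007, 0.01, 0.005] lens xy [671.  85.]
ydev [0.0, 0.0, 1.0, 1.0, 1.0, 1.0, 1.0, 0.0, 0.0, 0.0, 0.0, 0.0, 0.0, 0.0, -0.0, -0.0] max|a-f| 0.01
ref 24 / 16
[{"dx": 0, "dy": -0.02, "dz": 0, "ax": 0.1, "ay": 0, "az": 0, "gripper": 1}, {"dx": 0, "dy": -0.02, "dz": 0, "ax": 0.05, "ay": 0, "az": 0, "gripper": 1}, {"dx": 0, "dy": -0.01, "dz": 0, "ax": 0.01, "ay": 0, "az": 0, "gripper": 1}, {"dx": 0, "dy": -0.02, "dz": 0, "ax": -0.01, "ay": 0, "az": 0, "gripper": 1}, {"dx": 0, "dy": -0.01, "dz": 0, "ax": -0.02, "ay": 0, "az": 0, "gripper": 1}]
plan a [0.012, 0.005, 0.001, -0.002, -0.003, -0.004, -0.004, -0.003, -0.003, -0.002, -0.002, -0.002, -0.002, -0.001, -0.001, -0.001, -0.001, -0.001] f [-0.005, 0.004, 0.006, 0.004, -0.0, -0.003, -0.006, -0.007, -0.008, -0.008, -0.008, -0.008, -0.007, -0.007, -0.007, -0.006]
```

Well-behaved. Holding.

Emit:
{"fn": "jog_arm", "kwargs": {"commands": [{"dx": 0,"dy": -0.02,"dz": 0,"ax": 0.1,"ay": 0,"az": 0,"gripper": 1},{"dx": 0,"dy": -0.02,"dz": 0,"ax": 0.05,"ay": 0,"az": 0,"gripper": 1},{"dx": 0,"dy": -0.01,"dz": 0,"ax": 0.01,"ay": 0,"az": 0,"gripper": 1},{"dx": 0,"dy": -0.02,"dz": 0,"ax": -0.01,"ay": 0,"az": 0,"gripper": 1},{"dx": 0,"dy": -0.01,"dz": 0,"ax": -0.02,"ay": 0,"az": 0,"gripper": 1}]}}

```text
clock: 17.32
eef_pos: [459.8, 161.8, 153.7]
eef_rot: [3.14, -0.001, -0.33]
wrist_force: [-0.6, -0.3, -7.7]
finger_gap: 23.8
finger_force: 50.0
```

```bash
python3 step.py 6 0
```

```text
t 17.32 dpose [ 0.2  0.  -0.5] f meas -0.002 cmd -0.000 grip 50
top a 0.014 area 576 off -0.4 px [233.8 166.5] innov 0.013
pred a,w -0.004 -0.006 -> est [0.01, 0.027, 8.064, 0.005, -0.008, 0.008] sd [0.01, 0.03, 0.492, 0.007, 0.011, 0.004] lens xy [672.  88.]
ydev [-1.0, -2.0, -3.0, -3.0, -3.0, -2.0, -2.0, -1.0, -1.0, -0.0, -0.0, -0.0, -0.0, -0.0, 0.0, 0.0] max|a-f| 0.048
ref 30 / 16
[{"dx": 0, "dy": 0.02, "dz": 0, "ax": -0.15, "ay": 0, "az": 0, "gripper": 1}, {"dx": 0, "dy": 0.03, "dz": 0, "ax": -0.05, "ay": 0, "az": 0, "gripper": 1}, {"dx": 0, "dy": 0.01, "dz": 0, "ax": 0.02, "ay": 0, "az": 0, "gripper": 1}, {"dx": 0, "dy": 0, "dz": 0, "ax": 0.05, "ay": 0, "az": 0, "gripper": 1}, {"dx": 0, "dy": 0, "dz": 0, "ax": 0.05, "ay": 0, "az": 0, "gripper": 1}, {"dx": 0, "dy": -0.02, "dz": 0, "ax": 0.03, "ay": 0, "az": 0, "gripper": 1}]
plan a [0.01, 0.013, 0.014, 0.013, 0.01, 0.007, 0.004, 0.003, 0.001, -0.0, -0.001, -0.001, -0.002, -0.002, -0.002, -0.001, -0.001, -0.001] f [-0.025, -0.034, -0.031, -0.023, -0.014, -0.008, -0.005, -0.004, -0.004, -0.004, -0.005, -0.006, -0.006, -0.007, -0.007, -0.007]
```

Emit:
{"fn": "jog_arm", "kwargs": {"commands": [{"dx": 0,"dy": 0.02,"dz": 0,"ax": -0.15,"ay": 0,"az": 0,"gripper": 1},{"dx": 0,"dy": 0.03,"dz": 0,"ax": -0.05,"ay": 0,"az": 0,"gripper": 1},{"dx": 0,"dy": 0.01,"dz": 0,"ax": 0.02,"ay": 0,"az": 0,"gripper": 1},{"dx": 0,"dy": 0,"dz": 0,"ax": 0.05,"ay": 0,"az": 0,"gripper": 1},{"dx": 0,"dy": 0,"dz": 0,"ax": 0.05,"ay": 0,"az": 0,"gripper": 1},{"dx": 0,"dy": -0.02,"dz": 0,"ax": 0.03,"ay": 0,"az": 0,"gripper": 1}]}}

```text
clock: 18.12
eef_pos: [459.3, 160.1, 153.8]
eef_rot: [3.132, -0.001, -0.331]
wrist_force: [0.9, -0.2, -8.8]
finger_gap: 23.7
finger_force: 50.0
```

```bash
python3 step.py 6 0
```

```text
t 18.12 dpose [ 0.2 -0.2 -0.4] f meas -0.010 cmd -0.009 grip 50
top a 0.012 area 575 off -0.6 px [234.3 166.5] innov 0.0035
pred a,w 0.003 -0.027 -> est [0.006, -0.018, 8.063, 0.005, -0.008, 0.008] sd [0.01, 0.031, 0.492, 0.008, 0.012, 0.004] lens xy [672.  87.]
ydev [-0.0, -0.0, -0.0, -0.0, -0.0, -0.0, -0.0, -0.0, -0.0, -0.0, -0.0, -0.0, -0.0, -0.0, 0.0, 0.0] max|a-f| 0.012
ref 36 / 16
[{"dx": 0, "dy": -0.01, "dz": 0, "ax": 0, "ay": 0, "az": 0, "gripper": 1}, {"dx": 0, "dy": 0, "dz": 0, "ax": 0.01, "ay": 0, "az": 0, "gripper": 1}, {"dx": 0, "dy": -0.01, "dz": 0, "ax": 0, "ay": 0, "az": 0, "gripper": 1}, {"dx": 0, "dy": 0, "dz": 0, "ax": 0, "ay": 0, "az": 0, "gripper": 1}, {"dx": 0, "dy": -0.01, "dz": 0, "ax": 0, "ay": 0, "az": 0, "gripper": 1}, {"dx": 0, "dy": -0.01, "dz": 0, "ax": 0, "ay": 0, "az": 0, "gripper": 1}]
plan a [0.006, 0.004, 0.002, 0.001, 0.0, -0.001, -0.001, -0.001, -0.001, -0.002, -0.002, -0.002, -0.002, -0.002, -0.001, -0.001, -0.001, -0.001] f [-0.008, -0.008, -0.007, -0.006, -0.006, -0.007, -0.007, -0.007, -0.007, -0.007, -0.007, -0.007, -0.007, -0.007, -0.007, -0.007]
```

Emit:
{"fn": "jog_arm", "kwargs": {"commands": [{"dx": 0,"dy": -0.01,"dz": 0,"ax": 0,"ay": 0,"az": 0,"gripper": 1},{"dx": 0,"dy": 0,"dz": 0,"ax": 0.01,"ay": 0,"az": 0,"gripper": 1},{"dx": 0,"dy": -0.01,"dz": 0,"ax": 0,"ay": 0,"az": 0,"gripper": 1},{"dx": 0,"dy": 0,"dz": 0,"ax": 0,"ay": 0,"az": 0,"gripper": 1},{"dx": 0,"dy": -0.01,"dz": 0,"ax": 0,"ay": 0,"az": 0,"gripper": 1},{"dx": 0,"dy": -0.01,"dz": 0,"ax": 0,"ay": 0,"az": 0,"gripper": 1}]}}

```text
clock: 18.92
eef_pos: [459.8, 161.8, 153.8]
eef_rot: [3.133, -0.001, -0.33]
wrist_force: [0.6, 0.4, -8.6]
finger_gap: 23.6
finger_force: 50.0
```

```bash
python3 step.py 7 0
```

```text
t 18.93 dpose [ 0.2 -0.  -0.5] f meas -0.008 cmd -0.007 grip 50
top a 0.013 area 583 off -0.4 px [233.7 166.4] innov 0.0085
pred a,w -0.001 -0.006 -> est [0.008, 0.014, 8.061, 0.005, -0.008, 0.009] sd [0.01, 0.031, 0.493, 0.008, 0.012, 0.004] lens xy [672.  88.]
ydev [-1.0, -1.0, -2.0, -2.0, -2.0, -2.0, -1.0, -1.0, -1.0, -0.0, -0.0, -0.0, -0.0, -0.0, 0.0, 0.0] max|a-f| 0.035
ref 43 / 16
[{"dx": 0, "dy": 0.01, "dz": 0, "ax": -0.08, "ay": 0, "az": 0, "gripper": 1}, {"dx": 0, "dy": 0.02, "dz": 0, "ax": -0.02, "ay": 0, "az": 0, "gripper": 1}, {"dx": 0, "dy": 0.01, "dz": 0, "ax": 0.01, "ay": 0, "az": 0, "gripper": 1}, {"dx": 0, "dy": 0, "dz": 0, "ax": 0.03, "ay": 0, "az": 0, "gripper": 1}, {"dx": 0, "dy": -0.01, "dz": 0, "ax": 0.03, "ay": 0, "az": 0, "gripper": 1}, {"dx": 0, "dy": -0.01, "dz": 0, "ax": 0.02, "ay": 0, "az": 0, "gripper": 1}, {"dx": 0, "dy": -0.01, "dz": 0, "ax": 0.02, "ay": 0, "az": 0, "gripper": 1}]
plan a [0.008, 0.01, 0.01, 0.008, 0.006, 0.004, 0.002, 0.001, 0.0, -0.001, -0.001, -0.002, -0.002, -0.002, -0.002, -0.001, -0.001, -0.001] f [-0.021, -0.025, -0.022, -0.017, -0.012, -0.008, -0.006, -0.005, -0.005, -0.006, -0.006, -0.007, -0.007, -0.007, -0.007, -0.007]
```

Very stable.

Emit:
{"fn": "jog_arm", "kwargs": {"commands": [{"dx": 0,"dy": 0.01,"dz": 0,"ax": -0.08,"ay": 0,"az": 0,"gripper": 1},{"dx": 0,"dy": 0.02,"dz": 0,"ax": -0.02,"ay": 0,"az": 0,"gripper": 1},{"dx": 0,"dy": 0.01,"dz": 0,"ax": 0.01,"ay": 0,"az": 0,"gripper": 1},{"dx": 0,"dy": 0,"dz": 0,"ax": 0.03,"ay": 0,"az": 0,"gripper": 1},{"dx": 0,"dy": -0.01,"dz": 0,"ax": 0.03,"ay": 0,"az": 0,"gripper": 1},{"dx": 0,"dy": -0.01,"dz": 0,"ax": 0.02,"ay": 0,"az": 0,"gripper": 1},{"dx": 0,"dy": -0.01,"dz": 0,"ax": 0.02,"ay": 0,"az": 0,"gripper": 1}]}}

```text
clock: 19.85
eef_pos: [459.7, 161.4, 153.8]
eef_rot: [3.135, -0.001, -0.33]
wrist_force: [0.5, -0.6, -7.6]
finger_gap: 23.7
finger_force: 50.0
```

```bash
python3 step.py 7 0
```

```text
t 19.85 dpose [ 0.2 -0.  -0.5] f meas -0.006 cmd -0.005 grip 50
top a 0.008 area 573 off -0.5 px [233.6 166.3] innov 0.0018
pred a,w 0.001 -0.014 -> est [0.002, -0.008, 8.061, 0.005, -0.008, 0.009] sd [0.011, 0.033, 0.494, 0.008, 0.013, 0.004] lens xy [672.  88.]
ydev [-0.0, -0.0, -0.0, -0.0, -0.0, -0.0, -0.0, -0.0, -0.0, -0.0, -0.0, -0.0, -0.0, -0.0, 0.0, 0.0] max|a-f| 0.01
ref 50 / 16
[{"dx": 0, "dy": 0, "dz": 0, "ax": -0.02, "ay": 0, "az": 0, "gripper": 1}, {"dx": 0, "dy": 0, "dz": 0, "ax": 0, "ay": 0, "az": 0, "gripper": 1}, {"dx": 0, "dy": -0.01, "dz": 0, "ax": 0, "ay": 0, "az": 0, "gripper": 1}, {"dx": 0, "dy": 0, "dz": 0, "ax": 0, "ay": 0, "az": 0, "gripper": 1}, {"dx": 0, "dy": 0, "dz": 0, "ax": 0, "ay": 0, "az": 0, "gripper": 1}, {"dx": 0, "dy": -0.01, "dz": 0, "ax": 0.01, "ay": 0, "az": 0, "gripper": 1}, {"dx": 0, "dy": 0, "dz": 0, "ax": 0, "ay": 0, "az": 0, "gripper": 1}]
plan a [0.002, 0.002, 0.001, 0.0, -0.0, -0.0, -0.001, -0.001, -0.001, -0.001, -0.001, -0.002, -0.002, -0.002, -0.002, -0.001, -0.001, -0.001] f [-0.008, -0.009, -0.009, -0.008, -0.008, -0.008, -0.008, -0.007, -0.007, -0.007, -0.007, -0.007, -0.007, -0.007, -0.007, -0.007]
```

Emit:
{"fn": "jog_arm", "kwargs": {"commands": [{"dx": 0,"dy": 0,"dz": 0,"ax": -0.02,"ay": 0,"az": 0,"gripper": 1},{"dx": 0,"dy": 0,"dz": 0,"ax": 0,"ay": 0,"az": 0,"gripper": 1},{"dx": 0,"dy": -0.01,"dz": 0,"ax": 0,"ay": 0,"az": 0,"gripper": 1},{"dx": 0,"dy": 0,"dz": 0,"ax": 0,"ay": 0,"az": 0,"gripper": 1},{"dx": 0,"dy": 0,"dz": 0,"ax": 0,"ay": 0,"az": 0,"gripper": 1},{"dx": 0,"dy": -0.01,"dz": 0,"ax": 0.01,"ay": 0,"az": 0,"gripper": 1},{"dx": 0,"dy": 0,"dz": 0,"ax": 0,"ay": 0,"az": 0,"gripper": 1}]}}

```text
clock: 20.78
eef_pos: [459.9, 162.1, 153.8]
eef_rot: [3.133, -0.001, -0.33]
wrist_force: [-0.1, 0.3, -9.2]
finger_gap: 23.7
finger_force: 50.0
```

```bash
python3 step.py 8 0
```

```text
t 20.77 dpose [ 0.2 -0.  -0.5] f meas -0.008 cmd -0.007 grip 50
top a 0.012 area 590 off -0.4 px [233.4 166.4] innov 0.0084
pred a,w -0.002 -0.004 -> est [0.008, 0.016, 8.063, 0.005, -0.008, 0.009] sd [0.011, 0.033, 0.494, 0.008, 0.014, 0.004] lens xy [672.  88.]
ydev [-1.0, -1.0, -2.0, -2.0, -2.0, -2.0, -1.0, -1.0, -1.0, -0.0, -0.0, -0.0, -0.0, -0.0, 0.0, 0.0] max|a-f| 0.035
ref 58 / 16
[{"dx": 0, "dy": 0.02, "dz": 0, "ax": -0.08, "ay": 0, "az": 0, "gripper": 1}, {"dx": 0, "dy": 0.01, "dz": 0, "ax": -0.03, "ay": 0, "az": 0, "gripper": 1}, {"dx": 0, "dy": 0.01, "dz": 0, "ax": 0.02, "ay": 0, "az": 0, "gripper": 1}, {"dx": 0, "dy": 0, "dz": 0, "ax": 0.03, "ay": 0, "az": 0, "gripper": 1}, {"dx": 0, "dy": 0, "dz": 0, "ax": 0.03, "ay": 0, "az": 0, "gripper": 1}, {"dx": 0, "dy": -0.01, "dz": 0, "ax": 0.02, "ay": 0, "az": 0, "gripper": 1}, {"dx": 0, "dy": -0.01, "dz": 0, "ax": 0.01, "ay": 0, "az": 0, "gripper": 1}, {"dx": 0, "dy": -0.01, "dz": 0, "ax": 0.01, "ay": 0, "az": 0, "gripper": 1}]
plan a [0.008, 0.009, 0.009, 0.008, 0.006, 0.004, 0.002, 0.001, -0.0, -0.001, -0.001, -0.002, -0.002, -0.002, -0.002, -0.002, -0.001, -0.001] f [-0.021, -0.026, -0.023, -0.017, -0.012, -0.008, -0.006, -0.005, -0.006, -0.006, -0.006, -0.007, -0.007, -0.007, -0.007, -0.007]
```

Emit:
{"fn": "jog_arm", "kwargs": {"commands": [{"dx": 0,"dy": 0.02,"dz": 0,"ax": -0.08,"ay": 0,"az": 0,"gripper": 1},{"dx": 0,"dy": 0.01,"dz": 0,"ax": -0.03,"ay": 0,"az": 0,"gripper": 1},{"dx": 0,"dy": 0.01,"dz": 0,"ax": 0.02,"ay": 0,"az": 0,"gripper": 1},{"dx": 0,"dy": 0,"dz": 0,"ax": 0.03,"ay": 0,"az": 0,"gripper": 1},{"dx": 0,"dy": 0,"dz": 0,"ax": 0.03,"ay": 0,"az": 0,"gripper": 1},{"dx": 0,"dy": -0.01,"dz": 0,"ax": 0.02,"ay": 0,"az": 0,"gripper": 1},{"dx": 0,"dy": -0.01,"dz": 0,"ax": 0.01,"ay": 0,"az": 0,"gripper": 1},{"dx": 0,"dy": -0.01,"dz": 0,"ax": 0.01,"ay": 0,"az": 0,"gripper": 1}]}}

```text
clock: 21.82
eef_pos: [459.8, 161.8, 153.8]
eef_rot: [3.135, -0.001, -0.33]
wrist_force: [-0.3, 0.4, -8.3]
finger_gap: 24.1
finger_force: 50.0
```

```bash
python3 step.py 7 0 0 0 76 48
```

```text
t 21.82 dpose [ 0.2 -0.  -0.5] f meas -0.007 cmd -0.005 grip 50
top a 0.008 area 588 off -0.4 px [233.4 166.4] innov 0.004
pred a,w -0.001 -0.013 -> est [0.003, -0.002, 8.063, 0.005, -0.008, 0.009] sd [0.011, 0.034, 0.495, 0.008, 0.014, 0.004] lens xy [672.  89.]
ydev [-0.0, -0.0, -1.0, -1.0, -1.0, -1.0, -1.0, -1.0, -1.0, -1.0, -1.0, -1.0, -0.0, -0.0, 0.0, 0.0] max|a-f| 0.022
ref 7 / 48
[{"dx": 0, "dy": 0.01, "dz": 0, "ax": -0.02, "ay": 0, "az": 0, "gripper": 1}, {"dx": 0, "dy": 0.01, "dz": 0, "ax": 0, "ay": 0, "az": 0, "gripper": 1}, {"dx": 0.01, "dy": 0.01, "dz": 0, "ax": 0.01, "ay": 0, "az": 0, "gripper": 1}, {"dx": 0.01, "dy": 0.03, "dz": 0, "ax": 0.01, "ay": 0, "az": 0, "gripper": 1}, {"dx": 0.02, "dy": 0.04, "dz": 0, "ax": 0.01, "ay": 0, "az": 0, "gripper": 1}, {"dx": 0.03, "dy": 0.05, "dz": 0, "ax": 0.01, "ay": 0, "az": 0, "gripper": 1}, {"dx": 0.03, "dy": 0.08, "dz": 0, "ax": 0.01, "ay": 0, "az": 0, "gripper": 1}]
plan a [0.003, 0.003, 0.002, 0.002, 0.001, 0.001, 0.0, -0.0, 0.001, 0.001, 0.002, 0.002, 0.003, 0.003, 0.003, 0.001, -0.004, -0.012] f [-0.008, -0.008, -0.007, -0.005, -0.003, -0.001, 0.0, 0.001, 0.001, 0.0, -0.002, -0.006, -0.012, -0.019, -0.026, -0.032]
```

Emit:
{"fn": "jog_arm", "kwargs": {"commands": [{"dx": 0,"dy": 0.01,"dz": 0,"ax": -0.02,"ay": 0,"az": 0,"gripper": 1},{"dx": 0,"dy": 0.01,"dz": 0,"ax": 0,"ay": 0,"az": 0,"gripper": 1},{"dx": 0.01,"dy": 0.01,"dz": 0,"ax": 0.01,"ay": 0,"az": 0,"gripper": 1},{"dx": 0.01,"dy": 0.03,"dz": 0,"ax": 0.01,"ay": 0,"az": 0,"gripper": 1},{"dx": 0.02,"dy": 0.04,"dz": 0,"ax": 0.01,"ay": 0,"az": 0,"gripper": 1},{"dx": 0.03,"dy": 0.05,"dz": 0,"ax": 0.01,"ay": 0,"az": 0,"gripper": 1},{"dx": 0.03,"dy": 0.08,"dz": 0,"ax": 0.01,"ay": 0,"az": 0,"gripper": 1}]}}

```text
clock: 22.75
eef_pos: [460.6, 151.5, 153.8]
eef_rot: [3.14, -0.001, -0.33]
wrist_force: [0.2, 0.3, -8.6]
finger_gap: 23.5
finger_force: 50.0
```

```bash
python3 step.py 6 0
```

```text
t 22.75 dpose [ 0.2 -0.3 -0.5] f meas -0.001 cmd -0.000 grip 50
top a 0.006 area 578 off -0.4 px [237.4 166. ] innov 0.0032
pred a,w -0.002 0.025 -> est [0.003, 0.035, 8.065, 0.005, -0.008, 0.009] sd [0.011, 0.033, 0.496, 0.008, 0.015, 0.004] lens xy [673.  79.]
ydev [-0.0, -0.0, -0.0, -0.0, -1.0, -1.0, -1.0, -1.0, -1.0, -1.0, -1.0, -1.0, -1.0, -0.0, 0.0, 0.0] max|a-f| 0.031
ref 13 / 48
[{"dx": 0.05, "dy": 0.1, "dz": 0, "ax": -0.02, "ay": 0, "az": 0, "gripper": 1}, {"dx": 0.05, "dy": 0.12, "dz": 0, "ax": 0, "ay": 0, "az": 0, "gripper": 1}, {"dx": 0.07, "dy": 0.14, "dz": 0, "ax": 0, "ay": 0, "az": 0, "gripper": 1}, {"dx": 0.07, "dy": 0.16, "dz": 0, "ax": 0.01, "ay": 0, "az": 0, "gripper": 1}, {"dx": 0.09, "dy": 0.18, "dz": 0, "ax": 0.01, "ay": 0, "az": 0, "gripper": 1}, {"dx": 0.1, "dy": 0.2, "dz": 0, "ax": 0.01, "ay": 0, "az": 0, "gripper": 1}]
plan a [0.003, 0.003, 0.003, 0.002, 0.001, 0.0, -0.001, 0.003, 0.002, 0.002, 0.002, 0.002, 0.003, 0.003, 0.003, 0.0, -0.005, -0.016] f [-0.003, -0.004, -0.003, -0.002, -0.001, 0.001, 0.002, 0.002, 0.001, -0.001, -0.004, -0.01, -0.018, -0.027, -0.036, -0.045]
```

Emit:
{"fn": "jog_arm", "kwargs": {"commands": [{"dx": 0.05,"dy": 0.1,"dz": 0,"ax": -0.02,"ay": 0,"az": 0,"gripper": 1},{"dx": 0.05,"dy": 0.12,"dz": 0,"ax": 0,"ay": 0,"az": 0,"gripper": 1},{"dx": 0.07,"dy": 0.14,"dz": 0,"ax": 0,"ay": 0,"az": 0,"gripper": 1},{"dx": 0.07,"dy": 0.16,"dz": 0,"ax": 0.01,"ay": 0,"az": 0,"gripper": 1},{"dx": 0.09,"dy": 0.18,"dz": 0,"ax": 0.01,"ay": 0,"az": 0,"gripper": 1},{"dx": 0.1,"dy": 0.2,"dz": 0,"ax": 0.01,"ay": 0,"az": 0,"gripper": 1}]}}

```text
clock: 23.55
eef_pos: [465.3, 111.5, 154.0]
eef_rot: [-3.141, -0.001, -0.33]
wrist_force: [0.7, -0.1, -8.1]
finger_gap: 23.9
finger_force: 50.0
```

```bash
python3 step.py 6 0
```

```text
t 23.55 dpose [ 0.3 -0.7 -0.4] f meas 0.001 cmd 0.002 grip 50
top a 0.014 area 575 off -0.8 px [254.1 163.4] innov 0.0102
pred a,w -0.001 0.077 -> est [0.014, 0.105, 8.075, 0.004, -0.008, 0.009] sd [0.011, 0.031, 0.494, 0.009, 0.016, 0.004] lens xy [677.  37.]
ydev [-1.0, -2.0, -3.0, -3.0, -3.0, -2.0, -2.0, -2.0, -1.0, -1.0, -1.0, -1.0, -0.0, -0.0, 0.0, 0.0] max|a-f| 0.042
ref 19 / 48
[{"dx": 0.11, "dy": 0.25, "dz": 0, "ax": -0.12, "ay": 0, "az": 0, "gripper": 1}, {"dx": 0.11, "dy": 0.27, "dz": 0.01, "ax": -0.04, "ay": 0, "az": 0, "gripper": 1}, {"dx": 0.13, "dy": 0.27, "dz": 0, "ax": 0.02, "ay": 0, "az": 0, "gripper": 1}, {"dx": 0.13, "dy": 0.28, "dz": 0.01, "ax": 0.04, "ay": 0, "az": 0, "gripper": 1}, {"dx": 0.14, "dy": 0.29, "dz": 0, "ax": 0.05, "ay": 0, "az": 0, "gripper": 1}, {"dx": 0.15, "dy": 0.3, "dz": 0.01, "ax": 0.03, "ay": 0, "az": 0, "gripper": 1}]
plan a [0.014, 0.016, 0.016, 0.014, 0.01, 0.006, 0.002, 0.007, 0.004, 0.002, 0.001, 0.001, 0.002, 0.002, 0.001, -0.001, -0.006, -0.015] f [-0.019, -0.026, -0.023, -0.015, -0.007, -0.002, 0.002, 0.002, 0.001, -0.002, -0.006, -0.013, -0.021, -0.03, -0.039, -0.046]
```

Emit:
{"fn": "jog_arm", "kwargs": {"commands": [{"dx": 0.11,"dy": 0.25,"dz": 0,"ax": -0.12,"ay": 0,"az": 0,"gripper": 1},{"dx": 0.11,"dy": 0.27,"dz": 0.01,"ax": -0.04,"ay": 0,"az": 0,"gripper": 1},{"dx": 0.13,"dy": 0.27,"dz": 0,"ax": 0.02,"ay": 0,"az": 0,"gripper": 1},{"dx": 0.13,"dy": 0.28,"dz": 0.01,"ax": 0.04,"ay": 0,"az": 0,"gripper": 1},{"dx": 0.14,"dy": 0.29,"dz": 0,"ax": 0.05,"ay": 0,"az": 0,"gripper": 1},{"dx": 0.15,"dy": 0.3,"dz": 0.01,"ax": 0.03,"ay": 0,"az": 0,"gripper": 1}]}}

```text
clock: 24.35
eef_pos: [472.9, 38.3, 154.0]
eef_rot: [3.139, -0.001, -0.331]
wrist_force: [0.3, -0.0, -9.0]
finger_gap: 23.7
finger_force: 50.0
```

```bash
python3 step.py 6 0
```

```text
t 24.35 dpose [ 0.3 -1.1 -0.2] f meas -0.003 cmd -0.002 grip 50
top a -0.012 area 595 off -0.7 px [282.1 159.4] innov -0.0186
pred a,w 0.002 0.093 -> est [-0.014, 0.053, 8.072, 0.005, -0.008, 0.009] sd [0.011, 0.031, 0.494, 0.009, 0.016, 0.005] lens xy [686. -32.]
ydev [2.0, 3.0, 4.0, 5.0, 4.0, 4.0, 3.0, 2.0, 1.0, 0.0, -0.0, -0.0, -0.0, -0.0, 0.0, 0.0] max|a-f| 0.065
ref 25 / 48
[{"dx": 0.15, "dy": 0.27, "dz": 0, "ax": 0.19, "ay": 0, "az": 0, "gripper": 1}, {"dx": 0.16, "dy": 0.28, "dz": -0.01, "ax": 0.06, "ay": 0, "az": 0, "gripper": 1}, {"dx": 0.16, "dy": 0.3, "dz": -0.01, "ax": -0.05, "ay": 0, "az": 0, "gripper": 1}, {"dx": 0.16, "dy": 0.32, "dz": -0.01, "ax": -0.08, "ay": 0, "az": 0, "gripper": 1}, {"dx": 0.16, "dy": 0.35, "dz": -0.01, "ax": -0.08, "ay": 0, "az": 0, "gripper": 1}, {"dx": 0.16, "dy": 0.36, "dz": 0, "ax": -0.06, "ay": 0, "az": 0, "gripper": 1}]
plan a [-0.014, -0.021, -0.023, -0.022, -0.019, -0.016, -0.013, -0.005, -0.003, -0.002, -0.001, -0.001, -0.0, 0.0, -0.0, -0.002, -0.005, -0.011] f [0.032, 0.041, 0.033, 0.019, 0.004, -0.006, -0.01, -0.012, -0.013, -0.014, -0.015, -0.018, -0.022, -0.028, -0.033, -0.038]
```

Emit:
{"fn": "jog_arm", "kwargs": {"commands": [{"dx": 0.15,"dy": 0.27,"dz": 0,"ax": 0.19,"ay": 0,"az": 0,"gripper": 1},{"dx": 0.16,"dy": 0.28,"dz": -0.01,"ax": 0.06,"ay": 0,"az": 0,"gripper": 1},{"dx": 0.16,"dy": 0.3,"dz": -0.01,"ax": -0.05,"ay": 0,"az": 0,"gripper": 1},{"dx": 0.16,"dy": 0.32,"dz": -0.01,"ax": -0.08,"ay": 0,"az": 0,"gripper": 1},{"dx": 0.16,"dy": 0.35,"dz": -0.01,"ax": -0.08,"ay": 0,"az": 0,"gripper": 1},{"dx": 0.16,"dy": 0.36,"dz": 0,"ax": -0.06,"ay": 0,"az": 0,"gripper": 1}]}}

```text
clock: 25.15
eef_pos: [484.4, -45.1, 154.0]
eef_rot: [3.134, -0.001, -0.33]
wrist_force: [0.3, 1.2, -8.1]
finger_gap: 24.3
finger_force: 50.0
```

```bash
python3 step.py 6 0
```

```text
t 25.15 dpose [ 0.3 -1.  -0.2] f meas -0.008 cmd -0.005 grip 50
top a -0.025 area 591 off -0.7 px [315.2 153.8] innov -0.0163
pred a,w -0.013 0.161 -> est [-0.024, 0.121, 8.037, 0.005, -0.008, 0.009] sd [0.011, 0.032, 0.483, 0.009, 0.017, 0.005] lens xy [ 698. -114.]
ydev [1.0, 3.0, 4.0, 4.0, 3.0, 3.0, 2.0, 1.0, 1.0, 0.0, 0.0, -0.0, -0.0, -0.0, 0.0, 0.0] max|a-f| 0.045
ref 31 / 48
[{"dx": 0.16, "dy": 0.31, "dz": 0, "ax": 0.13, "ay": 0, "az": 0, "gripper": 1}, {"dx": 0.16, "dy": 0.31, "dz": 0, "ax": 0.02, "ay": 0, "az": 0, "gripper": 1}, {"dx": 0.16, "dy": 0.31, "dz": -0.01, "ax": -0.04, "ay": 0, "az": 0, "gripper": 1}, {"dx": 0.15, "dy": 0.32, "dz": -0.01, "ax": -0.06, "ay": 0, "az": 0, "gripper": 1}, {"dx": 0.15, "dy": 0.32, "dz": 0, "ax": -0.06, "ay": 0, "az": 0, "gripper": 1}, {"dx": 0.14, "dy": 0.32, "dz": 0.01, "ax": -0.04, "ay": 0, "az": 0, "gripper": 1}]
plan a [-0.024, -0.025, -0.024, -0.021, -0.017, -0.014, -0.011, -0.004, -0.003, -0.003, -0.002, -0.002, -0.002, -0.002, -0.002, -0.002, -0.004, -0.006] f [0.017, 0.022, 0.015, 0.004, -0.006, -0.013, -0.016, -0.016, -0.016, -0.016, -0.016, -0.017, -0.019, -0.021, -0.023, -0.024]
```

Emit:
{"fn": "jog_arm", "kwargs": {"commands": [{"dx": 0.16,"dy": 0.31,"dz": 0,"ax": 0.13,"ay": 0,"az": 0,"gripper": 1},{"dx": 0.16,"dy": 0.31,"dz": 0,"ax": 0.02,"ay": 0,"az": 0,"gripper": 1},{"dx": 0.16,"dy": 0.31,"dz": -0.01,"ax": -0.04,"ay": 0,"az": 0,"gripper": 1},{"dx": 0.15,"dy": 0.32,"dz": -0.01,"ax": -0.06,"ay": 0,"az": 0,"gripper": 1},{"dx": 0.15,"dy": 0.32,"dz": 0,"ax": -0.06,"ay": 0,"az": 0,"gripper": 1},{"dx": 0.14,"dy": 0.32,"dz": 0.01,"ax": -0.04,"ay": 0,"az": 0,"gripper": 1}]}}

```text
clock: 25.95
eef_pos: [494.7, -128.5, 154.0]
eef_rot: [3.126, -0.001, -0.33]
wrist_force: [0.7, -0.4, -8.2]
finger_gap: 23.5
finger_force: 50.0
```

```bash
python3 step.py 7 0
```

```text
t 25.95 dpose [ 0.2 -0.9 -0. ] f meas -0.016 cmd -0.014 grip 50
top a -0.057 area 590 off -1.0 px [347.2 148.2] innov -0.0507
pred a,w -0.011 0.136 -> est [-0.062, 0.01, 7.874, 0.007, -0.007, 0.008] sd [0.011, 0.032, 0.453, 0.009, 0.017, 0.005] lens xy [ 710. -192.]
ydev [5.0, 10.0, 13.0, 13.0, 12.0, 10.0, 8.0, 5.0, 3.0, 2.0, 1.0, 0.0, 0.0, 0.0, -0.0, -0.0] max|a-f| 0.176
ref 38 / 48
[{"dx": 0.13, "dy": 0.17, "dz": 0, "ax": 0.52, "ay": 0, "az": 0, "gripper": 1}, {"dx": 0.13, "dy": 0.15, "dz": -0.01, "ax": 0.15, "ay": 0, "az": 0, "gripper": 1}, {"dx": 0.11, "dy": 0.18, "dz": -0.02, "ax": -0.1, "ay": 0, "az": 0, "gripper": 1}, {"dx": 0.11, "dy": 0.22, "dz": -0.02, "ax": -0.21, "ay": 0, "az": 0, "gripper": 1}, {"dx": 0.1, "dy": 0.23, "dz": -0.01, "ax": -0.2, "ay": 0, "az": 0, "gripper": 1}, {"dx": 0.08, "dy": 0.24, "dz": 0, "ax": -0.15, "ay": 0, "az": 0, "gripper": 1}, {"dx": 0.08, "dy": 0.23, "dz": 0, "ax": -0.08, "ay": 0, "az": 0, "gripper": 1}]
plan a [-0.062, -0.072, -0.072, -0.064, -0.052, -0.039, -0.027, -0.019, -0.012, -0.007, -0.005, -0.003, -0.002, -0.002, -0.002, -0.002, -0.002, -0.001] f [0.077, 0.104, 0.085, 0.048, 0.013, -0.012, -0.027, -0.031, -0.029, -0.026, -0.022, -0.018, -0.015, -0.013, -0.012, -0.011]
```

Emit:
{"fn": "jog_arm", "kwargs": {"commands": [{"dx": 0.13,"dy": 0.17,"dz": 0,"ax": 0.52,"ay": 0,"az": 0,"gripper": 1},{"dx": 0.13,"dy": 0.15,"dz": -0.01,"ax": 0.15,"ay": 0,"az": 0,"gripper": 1},{"dx": 0.11,"dy": 0.18,"dz": -0.02,"ax": -0.1,"ay": 0,"az": 0,"gripper": 1},{"dx": 0.11,"dy": 0.22,"dz": -0.02,"ax": -0.21,"ay": 0,"az": 0,"gripper": 1},{"dx": 0.1,"dy": 0.23,"dz": -0.01,"ax": -0.2,"ay": 0,"az": 0,"gripper": 1}]}}

```text
clock: 26.62
eef_pos: [504.4, -171.6, 154.2]
eef_rot: [-3.132, -0.001, -0.33]
wrist_force: [-0.1, 0.4, -8.7]
finger_gap: 23.7
finger_force: 50.0
```

```bash
python3 - <<'E'
from ctl import *
S=json.load(open("S.json")); S["pend"]=S["pend"][:5]; S["ref"]["i"]-=2; k=np.array(S["pend"][-1]); S["cp"]=world(k).tolist(); S["cq"]=pose(YAW,k[0]).as_quat().tolist(); save(S)
E
python3 step.py 5 0
```

```text
t 26.62 dpose [ 0.3 -0.4  0.1] f meas 0.009 cmd 0.014 grip 50
top a -0.069 area 583 off -0.8 px [364.2 144.1] innov -0.0369
pred a,w -0.039 0.189 -> est [-0.072, 0.092, 7.691, 0.008, -0.007, 0.008] sd [0.011, 0.034, 0.401, 0.009, 0.017, 0.005] lens xy [ 720. -235.]
ydev [4.0, 7.0, 9.0, 9.0, 8.0, 7.0, 5.0, 3.0, 2.0, 1.0, 0.0, 0.0, 0.0, -0.0, -0.0, -0.0] max|a-f| 0.121
ref 41 / 48
[{"dx": 0.09, "dy": 0.14, "dz": 0, "ax": 0.22, "ay": 0, "az": 0, "gripper": 1}, {"dx": 0.07, "dy": 0.11, "dz": -0.01, "ax": 0.02, "ay": 0, "az": 0, "gripper": 1}, {"dx": 0.07, "dy": 0.13, "dz": -0.01, "ax": -0.1, "ay": 0, "az": 0, "gripper": 1}, {"dx": 0.05, "dy": 0.14, "dz": 0, "ax": -0.15, "ay": 0, "az": 0, "gripper": 1}, {"dx": 0.05, "dy": 0.14, "dz": 0, "ax": -0.12, "ay": 0, "az": 0, "gripper": 1}]
plan a [-0.072, -0.068, -0.06, -0.049, -0.037, -0.027, -0.021, -0.014, -0.009, -0.006, -0.004, -0.002, -0.002, -0.001, -0.001, -0.001, -0.001, -0.001] f [0.053, 0.056, 0.038, 0.013, -0.008, -0.02, -0.025, -0.025, -0.022, -0.019, -0.016, -0.013, -0.011, -0.009, -0.008, -0.007]
```

Emit:
{"fn": "jog_arm", "kwargs": {"commands": [{"dx": 0.09,"dy": 0.14,"dz": 0,"ax": 0.42,"ay": 0,"az": 0,"gripper": 1},{"dx": 0.07,"dy": 0.11,"dz": -0.01,"ax": 0.02,"ay": 0,"az": 0,"gripper": 1},{"dx": 0.07,"dy": 0.13,"dz": -0.01,"ax": -0.1,"ay": 0,"az": 0,"gripper": 1},{"dx": 0.05,"dy": 0.14,"dz": 0,"ax": -0.15,"ay": 0,"az": 0,"gripper": 1}]}}

```text
clock: 27.18
eef_pos: [508.1, -194.8, 153.7]
eef_rot: [-3.099, -0.001, -0.33]
wrist_force: [-0.2, 0.4, -8.8]
finger_gap: 24.1
finger_force: 50.0
```

```bash
python3 - <<'E'
from ctl import *
S=json.load(open("S.json")); S["pend"]=S["pend"][:4]; S["ref"]["i"]-=1
for q in S["pend"]: q[0]+=.2*np.radians(10)
k=np.array(S["pend"][-1]); S["cp"]=world(k).tolist(); S["cq"]=pose(YAW,k[0]).as_quat().tolist(); save(S)
E
python3 step.py 5 0
```

```text
t 27.18 dpose [ 0.2 -0.3 -0.4] f meas 0.043 cmd 0.047 grip 50
top a -0.033 area 585 off -0.8 px [376.  143.1] innov -0.0343
pred a,w -0.007 0.284 -> est [-0.031, 0.21, 7.467, 0.009, -0.006, 0.008] sd [0.011, 0.031, 0.334, 0.009, 0.018, 0.005] lens xy [ 722. -265.]
ydev [-2.0, -3.0, -5.0, -5.0, -5.0, -5.0, -4.0, -3.0, -2.0, -1.0, -1.0, -0.0, -0.0, -0.0, 0.0, 0.0] max|a-f| 0.082
ref 45 / 48
[{"dx": 0.05, "dy": 0.19, "dz": -0.01, "ax": -0.45, "ay": 0, "az": 0, "gripper": 1}, {"dx": 0.03, "dy": 0.17, "dz": 0.01, "ax": -0.21, "ay": 0, "az": 0, "gripper": 1}, {"dx": 0.03, "dy": 0.13, "dz": 0, "ax": -0.03, "ay": 0, "az": 0, "gripper": 1}, {"dx": 0.02, "dy": 0.1, "dz": 0.01, "ax": 0.08, "ay": 0, "az": 0, "gripper": 1}, {"dx": 0.01, "dy": 0.05, "dz": 0, "ax": 0.1, "ay": 0, "az": 0, "gripper": 1}]
plan a [-0.031, -0.012, 0.002, 0.009, 0.012, 0.011, 0.011, 0.008, 0.005, 0.003, 0.001, -0.0, -0.001, -0.001, -0.002, -0.002, -0.002, -0.001] f [-0.031, -0.068, -0.073, -0.06, -0.042, -0.025, -0.014, -0.007, -0.004, -0.003, -0.003, -0.004, -0.005, -0.006, -0.007, -0.007]
```

Emit:
{"fn": "jog_arm", "kwargs": {"commands": [{"dx": 0.05,"dy": 0.19,"dz": -0.01,"ax": -0.38,"ay": 0,"az": 0,"gripper": 1},{"dx": 0.03,"dy": 0.17,"dz": 0.01,"ax": -0.21,"ay": 0,"az": 0,"gripper": 1},{"dx": 0.03,"dy": 0.13,"dz": 0,"ax": -0.03,"ay": 0,"az": 0,"gripper": 1},{"dx": 0.02,"dy": 0.1,"dz": 0.01,"ax": 0.08,"ay": 0,"az": 0,"gripper": 1}]}}

```text
clock: 27.72
eef_pos: [505.4, -218.5, 153.7]
eef_rot: [3.094, -0.001, -0.33]
wrist_force: [0.4, -0.7, -7.9]
finger_gap: 24.2
finger_force: 50.0
```

```bash
python3 - <<'E'
from ctl import *
S=json.load(open("S.json")); S["pend"]=S["pend"][:4]; S["ref"]["i"]-=1
for q in S["pend"]: q[0]+=.07*np.radians(10)
k=np.array(S["pend"][-1]); S["cp"]=world(k).tolist(); S["cq"]=pose(YAW,k[0]).as_quat().tolist(); save(S)
E
python3 step.py 6 0 0 0 16 12
```

```text
t 27.73 dpose [ 0.2  0.  -0.5] f meas -0.047 cmd -0.047 grip 50
top a 0.000 area 562 off -0.7 px [386.5 144.4] innov -0.0303
pred a,w 0.022 0.088 -> est [-0.009, 0.002, 7.376, 0.01, -0.005, 0.008] sd [0.012, 0.029, 0.324, 0.009, 0.018, 0.005] lens xy [ 719. -289.]
ydev [1.0, 2.0, 3.0, 3.0, 3.0, 2.0, 2.0, 1.0, 1.0, 1.0, 0.0, 0.0, 0.0, 0.0, -0.0, -0.0] max|a-f| 0.025
ref 6 / 12
[{"dx": 0, "dy": -0.02, "dz": 0.01, "ax": 0.22, "ay": 0, "az": 0, "gripper": 1}, {"dx": 0, "dy": -0.02, "dz": 0.04, "ax": 0.11, "ay": 0, "az": 0, "gripper": 1}, {"dx": 0, "dy": -0.01, "dz": 0.1, "ax": 0.02, "ay": 0, "az": 0, "gripper": 1}, {"dx": 0, "dy": 0.01, "dz": 0.16, "ax": -0.03, "ay": 0, "az": 0, "gripper": 1}, {"dx": 0.01, "dy": 0.03, "dz": 0.21, "ax": -0.03, "ay": 0, "az": 0, "gripper": 1}, {"dx": 0, "dy": 0.03, "dz": 0.23, "ax": -0.04, "ay": 0, "az": 0, "gripper": 1}]
plan a [-0.009, -0.01, -0.011, -0.011, -0.01, -0.008, -0.007, -0.006, -0.004, -0.004, -0.003, -0.003, -0.002, -0.002, -0.001, -0.001, -0.001, -0.001] f [-0.009, 0.01, 0.014, 0.01, 0.003, -0.004, -0.008, -0.01, -0.01, -0.01, -0.01, -0.009, -0.008, -0.008, -0.007, -0.007]
```

Emit:
{"fn": "jog_arm", "kwargs": {"commands": [{"dx": 0,"dy": -0.02,"dz": 0.01,"ax": 0.22,"ay": 0,"az": 0,"gripper": 1},{"dx": 0,"dy": -0.02,"dz": 0.04,"ax": 0.11,"ay": 0,"az": 0,"gripper": 1},{"dx": 0,"dy": -0.01,"dz": 0.1,"ax": 0.02,"ay": 0,"az": 0,"gripper": 1},{"dx": 0,"dy": 0.01,"dz": 0.16,"ax": -0.03,"ay": 0,"az": 0,"gripper": 1},{"dx": 0.01,"dy": 0.03,"dz": 0.21,"ax": -0.03,"ay": 0,"az": 0,"gripper": 1},{"dx": 0,"dy": 0.03,"dz": 0.23,"ax": -0.04,"ay": 0,"az": 0,"gripper": 1}]}}

```text
clock: 28.52
eef_pos: [505.4, -219.3, 122.8]
eef_rot: [3.136, -0.001, -0.33]
wrist_force: [-0.5, 0.0, -7.7]
finger_gap: 23.6
finger_force: 50.0
```

```bash
python3 - <<'E'
import json;S=json.load(open("S.json"));S["x"][2]=7.9;json.dump(S,open("S.json","w"))
E
python3 step.py 6 0
```

```text
t 28.52 dpose [ 0.1 -0.1 -1.3] f meas -0.005 cmd -0.003 grip 50
top a 0.000 area 551 off -0.5 px [384.9 147.2] innov -0.007
pred a,w -0.003 0.035 -> est [-0.009, 0.019, 7.91, 0.011, -0.005, 0.008] sd [0.011, 0.031, 0.318, 0.009, 0.018, 0.005] lens xy [ 719. -291.]
ydev [0.0, 0.0, 1.0, 1.0, 1.0, 0.0, 0.0, 0.0, 0.0, 0.0, -0.0, -0.0, -0.0, -0.0, -0.0, -0.0] max|a-f| 0.008
ref 12 / 12
[{"dx": 0, "dy": 0.02, "dz": 0.23, "ax": 0, "ay": 0, "az": 0, "gripper": 1}, {"dx": 0.01, "dy": 0.02, "dz": 0.21, "ax": -0.01, "ay": 0, "az": 0, "gripper": 1}, {"dx": 0, "dy": 0.02, "dz": 0.15, "ax": -0.01, "ay": 0, "az": 0, "gripper": 1}, {"dx": 0, "dy": 0.02, "dz": 0.11, "ax": -0.01, "ay": 0, "az": 0, "gripper": 1}, {"dx": 0, "dy": 0.01, "dz": 0.04, "ax": 0, "ay": 0, "az": 0, "gripper": 1}, {"dx": 0, "dy": 0.01, "dz": 0.01, "ax": -0.01, "ay": 0, "az": 0, "gripper": 1}]
plan a [-0.009, -0.008, -0.007, -0.006, -0.004, -0.003, -0.002, -0.002, -0.002, -0.001, -0.001, -0.001, -0.001, -0.001, -0.001, -0.001, -0.001, -0.001] f [-0.003, -0.004, -0.006, -0.008, -0.009, -0.01, -0.009, -0.009, -0.008, -0.008, -0.008, -0.007, -0.007, -0.007, -0.007, -0.007]
```

Emit:
{"fn": "jog_arm", "kwargs": {"commands": [{"dx": 0,"dy": 0.02,"dz": 0.23,"ax": 0,"ay": 0,"az": 0,"gripper": 1},{"dx": 0.01,"dy": 0.02,"dz": 0.21,"ax": -0.01,"ay": 0,"az": 0,"gripper": 1},{"dx": 0,"dy": 0.02,"dz": 0.15,"ax": -0.01,"ay": 0,"az": 0,"gripper": 1},{"dx": 0,"dy": 0.02,"dz": 0.11,"ax": -0.01,"ay": 0,"az": 0,"gripper": 1},{"dx": 0,"dy": 0.01,"dz": 0.04,"ax": 0,"ay": 0,"az": 0,"gripper": 1},{"dx": 0,"dy": 0.01,"dz": 0.01,"ax": -0.01,"ay": 0,"az": 0,"gripper": 1}]}}

```text
clock: 29.32
eef_pos: [504.6, -223.5, 93.7]
eef_rot: [3.13, -0.001, -0.33]
wrist_force: [-0.5, 1.1, -8.2]
finger_gap: 24.1
finger_force: 50.0
```

```bash
cat > lean.py <<'E'
# lean.py n i0 : observe, then plan n rows of a slow lean onto the positive stop (ramp index i0)
import ctl
from ctl import *
S=json.load(open("S.json")); n,i0=int(sys.argv[1]),int(sys.argv[2]); hold=.05; N=18
observe(S,0); k0=np.array(S["k"]); A0=S.setdefault("A0",S["x"][0])
off=k0[1:]-np.array([0,0,16.]); path=[np.array([0,0,16.])+off*.85**(j+1) for j in range(N)]
durs=[.125]*n+[hold]+[.125]*(N-n); ctl.STOP=1e9
def ref(i): s=min(1,max(0,i/14)); return A0+(.165-A0)*s*s*(3-2*s)
aref=np.array([ref(i0+i+1) for i in range(N)])
def knots(f):
    K_=[k0]
    for i in range(N):
        K_.append(np.r_[f[i],path[i]])
        if i==n-1: K_.append(K_[-1])
    return K_
def res(f):
    o,_=sim(S["x"],knots(f),durs,S["v"]); d=np.diff(np.r_[k0[0],f]); a=np.delete(o[1:,0],n)
    return np.r_[8*(a-aref),4*d,4*np.diff(d),20*(o[-1,0]+o[-1,1]/2-aref[-1])]
r0=res(np.zeros(N)); J=np.array([(res(e*.01)-r0)*100 for e in np.eye(N)]).T; f=np.linalg.lstsq(J,-r0,rcond=None)[0]
o,_=sim(S["x"],knots(f),durs,S["v"]); print("a-f",(np.delete(o[1:,0],n)-f).round(3).tolist(),"w",o[1:,1].round(2).tolist()); emit(S,f,path,n,hold,o)
E
python3 lean.py 6 0
```

```text
t 29.32 dpose [ 0.2 -0.2 -0.5] f meas -0.012 cmd -0.010 grip 50
top a -0.001 area 516 off -0.6 px [384.1 150. ] innov -0.0078
pred a,w -0.004 0.006 -> est [-0.012, -0.015, 7.917, 0.011, -0.005, 0.008] sd [0.011, 0.031, 0.316, 0.009, 0.019, 0.005] lens xy [ 718. -294.]
a-f [-0.047, -0.06, -0.043, -0.006, 0.038, 0.082, 0.13, 0.166, 0.198, 0.225, 0.248, 0.264, 0.274, 0.277, 0.276, 0.273, 0.269, 0.266] w [0.01, 0.05, 0.1, 0.13, 0.15, 0.15, 0.15, 0.15, 0.14, 0.13, 0.11, 0.09, 0.07, 0.05, 0.03, 0.01, 0.0, -0.0, -0.0]
[{"dx": 0, "dy": 0, "dz": 0, "ax": 0.24, "ay": 0, "az": 0, "gripper": 1}, {"dx": 0, "dy": 0.01, "dz": 0, "ax": 0.09, "ay": 0, "az": 0, "gripper": 1}, {"dx": 0, "dy": 0, "dz": 0, "ax": -0.04, "ay": 0, "az": 0, "gripper": 1}, {"dx": 0, "dy": 0.01, "dz": 0, "ax": -0.12, "ay": 0, "az": 0, "gripper": 1}, {"dx": 0, "dy": 0, "dz": 0, "ax": -0.15, "ay": 0, "az": 0, "gripper": 1}, {"dx": 0, "dy": 0, "dz": 0, "ax": -0.14, "ay": 0, "az": 0, "gripper": 1}]
plan a [-0.012, -0.015, -0.012, -0.002, 0.013, 0.031, 0.051, 0.058, 0.078, 0.097, 0.115, 0.13, 0.143, 0.152, 0.159, 0.164, 0.166, 0.167, 0.167, 0.166] f [0.032, 0.048, 0.04, 0.019, -0.007, -0.031, -0.052, -0.069, -0.083, -0.096, -0.105, -0.112, -0.114, -0.114, -0.11, -0.106, -0.103, -0.1]
```

Emit:
{"fn": "jog_arm", "kwargs": {"commands": [{"dx": 0,"dy": 0,"dz": 0,"ax": 0.24,"ay": 0,"az": 0,"gripper": 1},{"dx": 0,"dy": 0.01,"dz": 0,"ax": 0.09,"ay": 0,"az": 0,"gripper": 1},{"dx": 0,"dy": 0,"dz": 0,"ax": -0.04,"ay": 0,"az": 0,"gripper": 1},{"dx": 0,"dy": 0.01,"dz": 0,"ax": -0.12,"ay": 0,"az": 0,"gripper": 1},{"dx": 0,"dy": 0,"dz": 0,"ax": -0.15,"ay": 0,"az": 0,"gripper": 1},{"dx": 0,"dy": 0,"dz": 0,"ax": -0.14,"ay": 0,"az": 0,"gripper": 1}]}}

```text
clock: 30.12
eef_pos: [504.4, -223.9, 93.6]
eef_rot: [3.107, -0.001, -0.33]
wrist_force: [0.4, -0.2, -9.2]
finger_gap: 23.7
finger_force: 50.0
```

```bash
python3 lean.py 5 6
```

```text
t 30.12 dpose [ 0.2  0.1 -0.5] f meas -0.035 cmd -0.031 grip 50
top a 0.043 area 526 off -0.4 px [386.5 150.9] innov -0.0177
pred a,w 0.050 0.150 -> est [0.038, 0.11, 7.924, 0.011, -0.005, 0.008] sd [0.011, 0.031, 0.316, 0.009, 0.019, 0.005] lens xy [ 716. -301.]
a-f [0.06, 0.085, 0.134, 0.189, 0.237, 0.273, 0.287, 0.289, 0.285, 0.277, 0.269, 0.263, 0.26, 0.259, 0.259, 0.26, 0.261, 0.261] w [0.13, 0.15, 0.17, 0.16, 0.13, 0.12, 0.09, 0.06, 0.03, 0.01, -0.0, -0.01, -0.01, -0.01, -0.0, -0.0, 0.0, 0.0, 0.0]
[{"dx": 0, "dy": 0, "dz": 0, "ax": 0.13, "ay": 0, "az": 0, "gripper": 1}, {"dx": 0, "dy": 0, "dz": 0, "ax": -0.04, "ay": 0, "az": 0, "gripper": 1}, {"dx": 0, "dy": 0, "dz": 0, "ax": -0.16, "ay": 0, "az": 0, "gripper": 1}, {"dx": 0, "dy": 0.01, "dz": 0, "ax": -0.19, "ay": 0, "az": 0, "gripper": 1}, {"dx": 0, "dy": 0, "dz": 0, "ax": -0.16, "ay": 0, "az": 0, "gripper": 1}]
plan a [0.038, 0.051, 0.069, 0.09, 0.112, 0.131, 0.137, 0.151, 0.161, 0.166, 0.168, 0.168, 0.167, 0.166, 0.165, 0.165, 0.164, 0.164, 0.165, 0.165] f [-0.008, -0.015, -0.044, -0.078, -0.106, -0.121, -0.126, -0.123, -0.117, -0.109, -0.102, -0.097, -0.095, -0.094, -0.095, -0.095, -0.096, -0.097]
```

Emit:
{"fn": "jog_arm", "kwargs": {"commands": [{"dx": 0,"dy": 0,"dz": 0,"ax": 0.08,"ay": 0,"az": 0,"gripper": 1},{"dx": 0,"dy": 0,"dz": 0,"ax": -0.06,"ay": 0,"az": 0,"gripper": 1},{"dx": 0,"dy": 0,"dz": 0,"ax": -0.12,"ay": 0,"az": 0,"gripper": 1},{"dx": 0,"dy": 0,"dz": 0,"ax": -0.12,"ay": 0,"az": 0,"gripper": 1}]}}

```text
clock: 30.68
eef_pos: [504.2, -224.2, 93.6]
eef_rot: [3.069, -0.001, -0.33]
wrist_force: [-0.4, -0.3, -8.8]
finger_gap: 24.0
finger_force: 50.0
```

```bash
python3 - <<'E'
from ctl import *
S=json.load(open("S.json")); k=np.array(S["k"]); f=k[0]+np.cumsum([.08,-.06,-.12,-.12])*np.radians(10)
S["pend"]=[[float(q),*map(float,k[1:])] for q in f]; k[0]=f[-1]; S["cp"]=world(k).tolist(); S["cq"]=pose(YAW,k[0]).as_quat().tolist(); save(S)
E
python3 lean.py 4 10
```

```text
t 30.68 dpose [ 0.1 -0.2 -0.6] f meas -0.073 cmd -0.070 grip 50
top a 0.117 area 513 off -0.7 px [390.1 151.8] innov 0.0018
pred a,w 0.104 0.133 -> est [0.112, 0.136, 7.919, 0.011, -0.005, 0.008] sd [0.012, 0.032, 0.305, 0.009, 0.02, 0.005] lens xy [ 712. -310.]
a-f [0.22, 0.252, 0.274, 0.284, 0.285, 0.279, 0.272, 0.266, 0.261, 0.259, 0.259, 0.26, 0.261, 0.261, 0.262, 0.262, 0.263, 0.263] w [0.12, 0.1, 0.07, 0.05, 0.04, 0.02, 0.0, -0.0, -0.01, -0.01, -0.0, -0.0, 0.0, 0.0, 0.0, 0.0, 0.0, 0.0, -0.0]
[{"dx": 0, "dy": 0, "dz": 0, "ax": -0.12, "ay": 0, "az": 0, "gripper": 1}, {"dx": 0, "dy": 0, "dz": 0, "ax": -0.1, "ay": 0, "az": 0, "gripper": 1}, {"dx": 0, "dy": 0, "dz": 0, "ax": -0.06, "ay": 0, "az": 0, "gripper": 1}, {"dx": 0, "dy": 0.01, "dz": 0, "ax": -0.02, "ay": 0, "az": 0, "gripper": 1}]
plan a [0.112, 0.129, 0.144, 0.155, 0.162, 0.164, 0.167, 0.168, 0.168, 0.167, 0.166, 0.165, 0.165, 0.164, 0.165, 0.165, 0.165, 0.165, 0.165, 0.165] f [-0.09, -0.108, -0.119, -0.121, -0.118, -0.111, -0.104, -0.099, -0.096, -0.095, -0.095, -0.095, -0.096, -0.097, -0.097, -0.097, -0.097, -0.098]
```

Emit:
{"fn": "jog_arm", "kwargs": {"commands": [{"dx": 0,"dy": 0,"dz": 0,"ax": -0.04,"ay": 0,"az": 0,"gripper": 1},{"dx": 0,"dy": 0,"dz": 0,"ax": 0,"ay": 0,"az": 0,"gripper": 1},{"dx": 0,"dy": 0,"dz": 0,"ax": 0,"ay": 0,"az": 0,"gripper": 1},{"dx": 0,"dy": 0,"dz": 0,"ax": 0,"ay": 0,"az": 0,"gripper": 1},{"dx": 0,"dy": 0,"dz": 0,"ax": 0.02,"ay": 0,"az": 0,"gripper": 1},{"dx": 0,"dy": 0,"dz": 0,"ax": 0.03,"ay": 0,"az": 0,"gripper": 1},{"dx": 0,"dy": 0,"dz": 0,"ax": 0.04,"ay": 0,"az": 0,"gripper": 1},{"dx": 0,"dy": 0,"dz": 0,"ax": 0.04,"ay": 0,"az": 0,"gripper": 1}]}}

```text
clock: 31.72
eef_pos: [504.3, -224.2, 93.6]
eef_rot: [3.087, -0.001, -0.33]
wrist_force: [-0.0, -0.2, -8.3]
finger_gap: 23.8
finger_force: 50.0
```

```bash
python3 - <<'E'
from ctl import *
S=json.load(open("S.json")); k=np.array(S["k"]); f=k[0]+np.cumsum([-.04,0,0,0,.02,.03,.04,.04])*np.radians(10)
S["pend"]=[[float(q),*map(float,k[1:])] for q in f]; k[0]=f[-1]; S["cp"]=world(k).tolist(); S["cq"]=pose(YAW,k[0]).as_quat().tolist()
observe(S,1); save(S)
kk=np.array(S["k"]); T=[]; N=10
for i in range(1,N+1):
    s=i/N; T.append((P0+(1-s)*(world(kk)-P0)+[0,0,1.2 *s],pose(YAW,kk[0]*(1-s)-.0015*s)))
r,p,R=rows(world(kk),pose(YAW,kk[0]),T); show(r)
E
```

```text
t 31.73 dpose [ 0.1 -0.2 -0.5] f meas -0.055 cmd -0.054 grip 50
top a 0.196 area 504 off -0.6 px [394.2 153.5] innov -0.0013
scene a 0.204 area 379 off 0.2 px [174.2 235.3] innov 0.0244
pred a,w 0.186 0.000 -> est [0.186, 0.0, 7.904, 0.011, 0.017, 0.008] sd [0.0, 0.008, 0.306, 0.005, 0.006, 0.004] lens xy [ 709. -321.]
[{"dz":0.04,"ax":0.03},{"dz":0.03,"ax":0.03},{"dz":0.04,"ax":0.03},{"dz":0.04,"ax":0.03},{"dz":0.03,"ax":0.03},{"dz":0.04,"ax":0.03},{"dz":0.04,"ax":0.03},{"dz":0.03,"ax":0.03},{"dz":0.04,"ax":0.03},{"dz":0.04,"ax":0.03}]
```

Emit:
{"fn": "jog_arm", "kwargs": {"commands": [{"dx": 0,"dy": 0,"dz": 0.02,"ax": 0.03,"ay": 0,"az": 0,"gripper": 1},{"dx": 0,"dy": 0,"dz": 0.03,"ax": 0.03,"ay": 0,"az": 0,"gripper": 1},{"dx": 0,"dy": 0,"dz": 0.04,"ax": 0.03,"ay": 0,"az": 0,"gripper": 1},{"dx": 0,"dy": 0,"dz": 0.05,"ax": 0.03,"ay": 0,"az": 0,"gripper": 1},{"dx": 0,"dy": 0,"dz": 0.05,"ax": 0.03,"ay": 0,"az": 0,"gripper": 1},{"dx": 0,"dy": 0,"dz": 0.05,"ax": 0.03,"ay": 0,"az": 0,"gripper": 1},{"dx": 0,"dy": 0,"dz": 0.05,"ax": 0.03,"ay": 0,"az": 0,"gripper": 1},{"dx": 0,"dy": 0,"dz": 0.04,"ax": 0.03,"ay": 0,"az": 0,"gripper": 1},{"dx": 0,"dy": 0,"dz": 0.02,"ax": 0.03,"ay": 0,"az": 0,"gripper": 1},{"dx": 0,"dy": 0,"dz": 0.02,"ax": 0.03,"ay": 0,"az": 0,"gripper": 1}]}}

```text
clock: 33.08
eef_pos: [504.2, -224.6, 78.8]
eef_rot: [3.139, -0.001, -0.33]
wrist_force: [-0.0, -1.2, -7.8]
finger_gap: 23.5
finger_force: 50.0
```

Emit:
{"fn": "jog_arm", "kwargs": {"commands": [{"dx": 0,"dy": 0,"dz": 0.01,"ax": 0.01,"ay": 0,"az": 0,"gripper": 1},{"dx": 0,"dy": 0,"dz": 0.01,"ax": 0,"ay": 0,"az": 0,"gripper": 1},{"dx": 0,"dy": 0,"dz": 0,"ax": 0,"ay": 0,"az": 0,"gripper": 1}]}}

```text
clock: 33.45
eef_pos: [504.2, -224.7, 78.4]
eef_rot: [3.14, -0.001, -0.33]
wrist_force: [-4.2, 0.6, -1.7]
finger_gap: 23.9
finger_force: 50.0
```

Emit:
{"fn": "jog_arm", "kwargs": {"commands": [{"dx": 0,"dy": 0,"dz": 0.01,"ax": 0,"ay": 0,"az": 0,"gripper": 1},{"dx": 0,"dy": 0,"dz": 0,"ax": 0,"ay": 0,"az": 0,"gripper": 0.74},{"dx": 0,"dy": 0,"dz": 0,"ax": 0,"ay": 0,"az": 0,"gripper": 0.7},{"dx": 0,"dy": 0,"dz": 0,"ax": 0,"ay": 0,"az": 0,"gripper": 0.6},{"dx": 0,"dy": 0,"dz": 0,"ax": 0,"ay": 0,"az": 0,"gripper": 0.4},{"dx": 0,"dy": 0,"dz": 0,"ax": 0,"ay": 0,"az": 0,"gripper": 0.2},{"dx": 0,"dy": 0,"dz": 0,"ax": 0,"ay": 0,"az": 0,"gripper": 0.2},{"dx": 0,"dy": 0,"dz": 0,"ax": 0,"ay": 0,"az": 0,"gripper": 0.2}]}}

```text
clock: 34.45
eef_pos: [504.1, -224.6, 77.6]
eef_rot: [3.14, -0.001, -0.33]
wrist_force: [-0.5, 0.1, 0.9]
finger_gap: 73.6
finger_force: 0.0
```

Emit:
{"fn": "jog_arm", "kwargs": {"commands": [{"dx": 0,"dy": 0,"dz": -0.2,"ax": 0,"ay": 0,"az": 0,"gripper": 0.2},{"dx": 0,"dy": 0,"dz": -0.5,"ax": 0,"ay": 0,"az": 0,"gripper": 0.2},{"dx": 0,"dy": 0,"dz": -0.8,"ax": 0,"ay": 0,"az": 0,"gripper": 0.2},{"dx": 0,"dy": 0,"dz": -0.8,"ax": 0,"ay": 0,"az": 0,"gripper": 0.2},{"dx": -0.3,"dy": 0,"dz": -0.8,"ax": 0,"ay": 0,"az": 0,"gripper": 0.2},{"dx": -0.6,"dy": 0,"dz": -0.5,"ax": 0,"ay": 0,"az": 0,"gripper": 0.2},{"dx": -0.8,"dy": 0,"dz": 0,"ax": 0,"ay": 0,"az": 0,"gripper": 0.2},{"dx": -0.4,"dy": 0,"dz": 0,"ax": 0,"ay": 0,"az": 0,"gripper": 0.2},{"dx": 0,"dy": 0,"dz": 0,"ax": 0,"ay": 0,"az": 0,"gripper": 0.2}]}}

```text
clock: 35.58
eef_pos: [424.3, -197.1, 222.4]
eef_rot: [3.14, -0.002, -0.331]
wrist_force: [0.1, 0.5, 0.2]
finger_gap: 75.3
finger_force: 0.0
```

```bash
python3 - <<'E'
from ctl import *
from cell import manip,cams
k=np.array([0,0,0,0.])
for n in("top","scene"):
    c=cams.camera(n); r=measure(c,k,.24); print(n,"a",r[0],"off",r[2]); np.savez(n+"2.npz",**c)
    if n=="top": cv2.imwrite("pics/end.png",cv2.resize(c["image"][90:340,80:480,::-1],None,fx=2,fy=2))
st=manip.read_state(); print(st["clock"],st["eef_pos"],st["finger_gap"],st["wrist_force"])
E
```

```text
top a 0.25494695999574407 off -0.5639357618289098
scene a 0.2609273537307747 off 0.4005097294370315
35.675 [ 425.10039991 -197.35493498  221.9555695 ] 75.22185808131294 [-0.48462321 -0.23427404  0.11439194]
```

View pics/end.png

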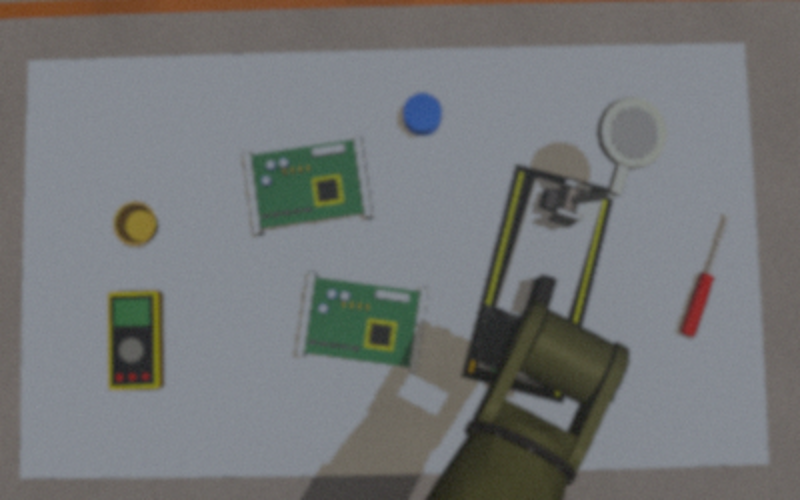

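The picture shows the magnifier back on its pad where it stood, with the lens at (632,132) leaning on the same stop. The readings of 0.255 and 0.261 match those taken at the first stop. Everything else on the bench is unmoved, and the gripper is open and clear. Handing in.

```bash
python3 -c "
from cell import job
print(job.sign_off())"
```

```text
the job is handed in; nothing more can be done
None
```

Handed in at about 36 s: the lens was held over the chip for about 6 s with the mast within roughly 0.02 rad of upright, and the magnifier is back on its pad with the mast at rest on its stop; the worst lean while carrying was about 0.09 rad, during a recovery on the way out.

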